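# Stack the vial plates on the rod stand, cover them and start the pump

### The arm

A 6-joint arm with a two-finger parallel gripper is mounted at the origin on the work surface. World frame = base frame: x ahead of the robot, y to its left, z up, the work surface at z = 0. Lengths are in mm, angles in degrees, forces in N, time in s.
With the tool pointing down it reaches from about 300 to 775 mm from the base axis. Payload 14.6 kg.
Tool frame: the origin (TCP) lies midway between the tips of the shut fingers; the grasp point (between the pads) lies 19 mm behind it (manip.hold_point_z is the distance from the TCP to the grasp point, in mm); z points along the fingers, y is the direction in which the jaws open and shut (so a half turn about z gives the same grasp; the last joint's range is limited). The gripper opens to 85 mm and grips with 20 to 120 N. Pads are 22 mm wide; open, the fingers measure 114 mm over their backs; the gripper's body (76 mm by 85 mm) begins 54 mm behind the grasp point. The pads swing forward as they close: fully open they stand 13 mm farther back than shut.
Start: joints at [-68.102, 17.183, 87.147, -0, 75.671, -3.816], TCP at [238.628, -495.526, 197.481] pointing down, gripper open.
Joint ranges: [-173.82, 173.82], [-45.26, 126.66], [13.44, 144.39], [-59.66, 239.66], [0, 175.72], [-146.38, 146.38]. Speed limits (degrees/s): [127.2, 127.2, 147.25, 180, 180, 180].

### API

Orientations are given as a 3x3 rotation matrix whose columns are the frame's x, y, z axes.
In Python, from station import manip gives the robot as it stands.
- The arm moves only by the tool jog_arm, never from a script. Its argument "plan" is one flat list of numbers, 5 for each row, row after row: the closure, from -1 (fully open) to 1 (shut), then the shift along the tool's x, y, z in m, then the turn about the tool's z in degrees. In form: [jaw, x, y, z, roll, jaw, x, y, z, roll, ...]. A call has exactly 10 rows; each row shifts and turns the commanded pose from where the row before left it, along the tool's axes as they then stand; what a row does not reach is not made up. A row lasts 1/8 s, in which the tool goes at most 62.5 mm and 10.7 degrees, less where a joint would pass 70% of its speed; a pose out of reach is approached as far as the arm can. A call with a gripper value outside its range is refused whole. The fingers move at their own pace and stop on an object; "grip_force" is the grip in N (left out, the last holds). Time passes only in rows, so rows that do not move let the fingers close, or fill a call up. It gives the time, the measured TCP pose, the force and the opening at its end, in the units of the state.
- manip.get_obs(): the state, without advancing time (a new reading comes with each control period).
- manip.grab_frame(name): name is "side" or "top" or "wrist"; returns a dict with "image" (480x640x3 uint8, blue, green, red), "vfov" (degrees; the focal length in pixels is half the picture's height over the tangent of half this angle, whatever the lens; pixels are square), "cx", "cy" (the principal point, pixels), "distortion" ([k1, k2, p1, p2, k3] as OpenCV has them; the pictures are not rectified), "R" (3x3) and "t" (3): a world point X has camera coordinates R X + t; the wrist camera has in their place "T_tool_cam" (4x4, takes a point from camera to tool coordinates, whose origin is the TCP and whose axes are the flange's). Camera axes: x right, y down, z forward; pixel columns grow to the right and rows downward; lengths in mm; the calibration is good to about 2 mm. A picture is of the moment at which its call begins: read the wrist's pose just before it. There is no depth.
- manip.close_job(): hands the job in, once; it reports no verdict.
The state is a dict: "time_s": time; "qpos": joint angles; "joint_vel": joint speeds; "effort": joint torques, N m; "tcp_pos": TCP position; "eef_rot": TCP orientation; "ft_force": force on the tool from outside, world axes, zero at the start; "moment": the same for the moment, N m; "width": opening from 0.0 (shut) to 1.0 (fully open).
Only numpy, scipy, OpenCV 4.12 (cv2) and the standard library are available. Lean on these libraries where they do the work, as an engineer would, in place of code of your own. Each camera call takes 0.05 s, during which the arm holds its last target. There are 200 camera calls.

### The job

Stack every white vial plate that is on the bench flat on the stand, with both guide rods through its two holes; nobody noted how high the shelf is clamped, so feel for the top of the pile and set each plate down gently on it, never dropping or slamming it. When all are on, set the steel cover on top over both rods in the same way, then push the pump's toggle lever fully over to on. Leave the other things on the bench alone.

Things in the scene. Friction and masses are not known exactly. Their poses are not given: they have to be found in the camera images.
- P1_mid (a point): A white plastic vial plate lying flat, 180 x 60 x 15 mm thick, about 0.15 kg, two rows of four shallow grey wells on its upper face; two through holes, 14 mm square, on its long centre line 75 mm either side of the middle. All plates are alike; some may be absent. This point is its centre, half-way up; x along its length, z up.
- P2_mid (a point): A white plastic vial plate lying flat, 180 x 60 x 15 mm thick, about 0.15 kg, two rows of four shallow grey wells on its upper face; two through holes, 14 mm square, on its long centre line 75 mm either side of the middle. All plates are alike; some may be absent. This point is its centre, half-way up; x along its length, z up.
- P3_mid (a point): A white plastic vial plate lying flat, 180 x 60 x 15 mm thick, about 0.15 kg, two rows of four shallow grey wells on its upper face; two through holes, 14 mm square, on its long centre line 75 mm either side of the middle. All plates are alike; some may be absent. This point is its centre, half-way up; x along its length, z up.
- P4_mid (a point): A white plastic vial plate lying flat, 180 x 60 x 15 mm thick, about 0.15 kg, two rows of four shallow grey wells on its upper face; two through holes, 14 mm square, on its long centre line 75 mm either side of the middle. All plates are alike; some may be absent. This point is its centre, half-way up; x along its length, z up.
- cover_grip (a point): The cover, about 0.4 kg: a steel plate 180 x 60 x 6 mm with two 14 mm square holes like the vial plates' (75 mm either side of the middle) and a black bar grip upright in its middle, 60 mm long (along the plate), 22 mm wide, its top 38 mm above the cover's underside. This point is in the bar grip's middle, 22 mm above the underside; x along the length, z up.
- stand: The stacking stand, fixed to the bench: dark steel foot 220 x 100 x 12 mm, two upright 10 mm guide rods 150 mm apart and a grey shelf, 190 x 44 x 6 mm, clamped to them (narrower than the plates). The shelf's height is NOT reported: its top is 33 to 68 mm above the bench, so feel for it. Origin under the foot's middle, x along the foot.
- rod_tips (a point): Point midway between the stand's two rods, level with their tips, 155 mm above the bench; the tips taper to a point over their last 14 mm. The rods stand 75 mm from here along its x, both ways; z up. Four plates and the cover fit below the tips.
- switch (a joint): The pump switch, a toggle lever hinged on a grey block 70 x 50 x 25 mm fixed to the bench: 0 = off (leaning towards the robot, block's -x), 1.0 rad = on (leaning away, block's +x). It turns easily and stays where it is left.
- switch_tip (a point): Centre of the black 26 mm ball at the end of the toggle lever, 80 mm from the hinge axis.
- switch_pivot (a point): The lever's hinge, 22 mm above the bench in the grey block; x of this frame is the way the lever swings from off to on, y is the hinge axis.
- tipbox: Clear box of pipette tips with an orange top, 90 x 70 x 50 mm high; not part of the job, leave it alone. Origin at the centre of its underside. Likewise to be left alone: a glass beaker, a roll of tape, an amber jar, two foil vials and a white bottle that stand about the bench.
There are look-alikes about, which are no part of the job. Leave any blue look-alike of the part that bears P3_mid alone.

How it is judged (in metres and radians):
On the way, in this order (a step that is already met when the one before it is completed fails the run):
1. all vial plates lie flat on the stand, over both rods (x of P1_mid in the frame of rod_tips between -0.004 and 0.004 m and y of P1_mid in the frame of rod_tips between -0.004 and 0.004 m and z of each of P1_mid, P2_mid, P3_mid, P4_mid in the frame of rod_tips below -0.022 m and angle between the x axis of each of P1_mid, P2_mid, P3_mid, P4_mid and the x axis of rod_tips, either way round below 0.08 rad and angle between each of P1_mid, P2_mid, P3_mid, P4_mid's own z axis and vertical below 0.05 rad and x of P2_mid in the frame of rod_tips between -0.004 and 0.004 m and y of P2_mid in the frame of rod_tips between -0.004 and 0.004 m and x of P3_mid in the frame of rod_tips between -0.004 and 0.004 m and y of P3_mid in the frame of rod_tips between -0.004 and 0.004 m and x of P4_mid in the frame of rod_tips between -0.004 and 0.004 m and y of P4_mid in the frame of rod_tips between -0.004 and 0.004 m), for 0.2 s.
2. the cover lies flat on top of them, over both rods (x of cover_grip in the frame of rod_tips between -0.004 and 0.004 m and y of cover_grip in the frame of rod_tips between -0.004 and 0.004 m and z of cover_grip in the frame of rod_tips below 0.002 m and angle between the x axis of cover_grip and the x axis of rod_tips, either way round below 0.08 rad and angle between cover_grip's own z axis and vertical below 0.05 rad and z of cover_grip in the frame of P1_mid above 0.018 m and z of cover_grip in the frame of P2_mid above 0.018 m and z of cover_grip in the frame of P3_mid above 0.018 m and z of cover_grip in the frame of P4_mid above 0.018 m), for 0.2 s.
3. the pump lever is pushed over to on (value of joint switch above 0.85 rad), for 0.2 s.
At the end, for the whole second after the job is handed in: Every plate present and, above them all, the cover are threaded over both rods (middles within 4 mm of the rods' middle line and below the tips), flat to within 0.05 rad; the lever stands beyond 0.85 rad (all of step 1 and all of step 2 and value of joint switch above 0.85 rad); the robot touches nothing.
It fails at once if a plate or the cover was dropped (from more than about 15 mm) or slammed down onto the pile: faster than 0.55 m/s on the rods ((horizontal distance between P1_mid and rod_tips below 0.03 m and z of P1_mid in the frame of rod_tips below -0.005 m and linear speed of P1 above 0.55 m/s) or (horizontal distance between P2_mid and rod_tips below 0.03 m and z of P2_mid in the frame of rod_tips below -0.005 m and linear speed of P2 above 0.55 m/s) or (horizontal distance between P3_mid and rod_tips below 0.03 m and z of P3_mid in the frame of rod_tips below -0.005 m and linear speed of P3 above 0.55 m/s) or (horizontal distance between P4_mid and rod_tips below 0.03 m and z of P4_mid in the frame of rod_tips below -0.005 m and linear speed of P4 above 0.55 m/s) or (horizontal distance between cover_grip and rod_tips below 0.03 m and z of cover_grip in the frame of rod_tips below 0.01 m and linear speed of cover above 0.55 m/s)).
It fails at once if a thing that is not part of the job was pushed more than 50 mm or tipped over (distance of any of beaker, jar, washbottle, tipbox, tape from where it was at the start of the episode above 0.05 m or angle between any of beaker, jar, washbottle, tipbox, tape's own z axis and vertical above 0.5 rad).
Of P1, P2, P3, P4 only 3 to 4 are there at a start; the rules pass over those that are not, and their reading is None.
At some moment in a run one of P1, P2, P3, P4, cover may be knocked a few centimetres aside while the robot is not near it.
It also fails if it takes over 210 s, if anything falls off the work surface, if the arm or the gripper's body presses on something with over 40 N, if the wrist force passes 120 N, or if a joint passes its speed limit or range.

## Working session

There is one attempt and no reset: what is moved stays moved. The work goes in short steps, Python scripts to look and compute and a tool call to move; the robot and the scene stay as the last step left them, time stands still between calls to the robot, and variables do not carry over. Pictures are saved under pics/ and viewed, about 12 in all and at most 16, crops included, and the job is handed in when it is done.

Besides the shell and the picture viewer there is one more tool, called after "Call:" as a command line: name --argument value ..., lists and objects as JSON in quotes. jog_arm: Moves the arm, as the interface text tells. Its arguments: {"type":"object","properties":{"plan":{"type":"array","items":{"type":"number"}},"grip_force":{"type":"number"}},"required":["plan"]}

```bash
mkdir -p pics; cat > h.py <<'E'
import numpy as np, cv2
from station import manip
def K(f):
    h=f["image"].shape[0]; fl=h/2/np.tan(np.radians(f["vfov"])/2)
    return np.array([[fl,0,f["cx"]],[0,fl,f["cy"]],[0,0,1.]])
def pose(f,obs=None):
    if "R" in f and f["R"] is not None: return np.array(f["R"]),np.array(f["t"]).ravel()
    T=np.eye(4); T[:3,:3]=obs["eef_rot"]; T[:3,3]=obs["tcp_pos"]
    M=np.linalg.inv(T@np.array(f["T_tool_cam"])); return M[:3,:3],M[:3,3]
def toplane(f,uv,z,obs=None):
    R,t=pose(f,obs); uv=np.array(uv,float).reshape(-1,1,2)
    n=cv2.undistortPoints(uv,K(f),np.array(f["distortion"],float)).reshape(-1,2)
    d=np.c_[n,np.ones(len(n))]@R; c=-R.T@t
    return c+d*((z-c[2])/d[:,2])[:,None]
def proj(f,X,obs=None):
    R,t=pose(f,obs); return cv2.projectPoints(np.array(X,float).reshape(-1,1,3),cv2.Rodrigues(R)[0],t,K(f),np.array(f["distortion"],float))[0].reshape(-1,2)
E
python3 - <<'E'
from h import *
for n in("top","side"):
    f=manip.grab_frame(n); cv2.imwrite(f"pics/{n}0.png",f["image"]); R,t=pose(f); print(n,f["vfov"],f["distortion"],-R.T@t)
print(manip.get_obs())
E
```

```text
top 44.61989156731092 [-0.13465647  0.          0.          0.          0.        ] [ 156.76634137    5.00902855 1530.58369432]
side 48.709543305489 [-0.05108892  0.          0.          0.          0.        ] [ -84.8200872  1017.50141172 1057.0733201 ]
{'time_s': 0.1, 'qpos': array([-6.81025939e+01,  1.72139820e+01,  8.71781523e+01, -8.00621711e-04,
        7.56714289e+01, -3.81409480e+00]), 'joint_vel': array([-0.04616875, -0.04088771, -0.24249731, -0.02347615,  0.04614985,
        0.01172634]), 'effort': array([ 1.77901049e-03, -5.44379354e+01, -3.62371945e+01, -9.64419883e-05,
        3.04113957e-03, -2.73392931e-05]), 'tcp_pos': array([ 238.52392857, -495.29706191,  196.95296217]), 'eef_rot': array([[ 9.00988465e-01,  4.33842834e-01, -4.26303207e-04],
       [ 4.33843040e-01, -9.00987884e-01,  1.02429894e-03],
       [ 6.02907313e-05, -1.10783021e-03, -9.99999385e-01]]), 'ft_force': array([-0.6739512 , -0.27820665, -0.2474369 ]), 'moment': array([-0.01643211, -0.01110423,  0.03136155]), 'width': 0.9989937742892243}
```

View pics/top0.png

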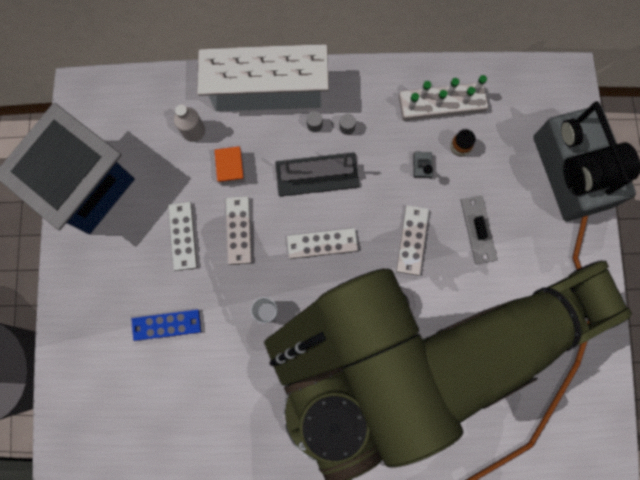

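View pics/side0.png

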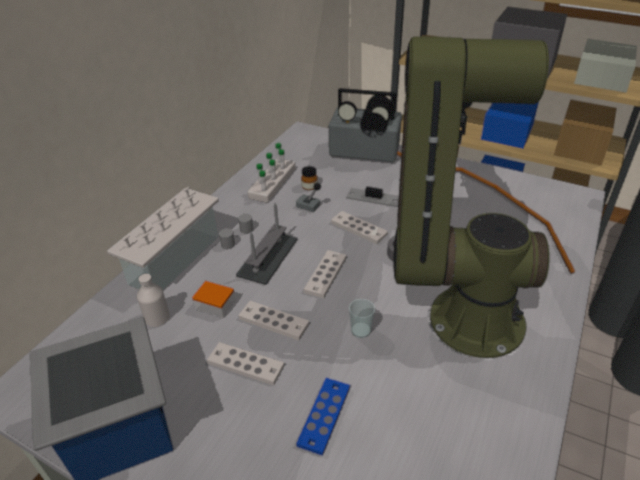

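The top view shows four white plates at about (182,236), (238,230), (322,243) and (413,240), the cover at (478,230), the stand at (317,172), the switch at (424,165) and the blue decoy at (166,325). The side view agrees with this. Next I'll measure them.

```bash
cat > m.py <<'E'
from h import *
def rects(f,thr=195,amin=900,amax=4000):
    im=f["image"]; m=(im.min(2)>thr).astype(np.uint8)*255
    m=cv2.morphologyEx(m,cv2.MORPH_CLOSE,np.ones((5,5)))
    m=cv2.morphologyEx(m,cv2.MORPH_OPEN,np.ones((5,5)))
    cs,_=cv2.findContours(m,cv2.RETR_EXTERNAL,cv2.CHAIN_APPROX_NONE)
    return m,[cv2.minAreaRect(c) for c in cs if amin<cv2.contourArea(c)<amax]
E
python3 - <<'E'
from m import *
f=manip.grab_frame("top"); im=f["image"]
for u,v in[(182,240),(182,204),(210,300),(238,200),(280,290),(322,235),(413,210),(445,250),(413,300),(470,205)]: print((u,v),im[v,u])
for thr in(185,200,):
    m,rs=rects(f,thr)
    for r in rs:
        P=toplane(f,cv2.boxPoints(r),15); c=P.mean(0); e1=P[1]-P[0];e2=P[2]-P[1]
        l=e1 if np.linalg.norm(e1)>np.linalg.norm(e2) else e2
        print(thr,np.round(r[0]),np.round(c[:2],1),np.round([np.linalg.norm(e1),np.linalg.norm(e2)]),round(np.degrees(np.arctan2(l[1],l[0]))%180,1))
big=cv2.resize(im[130:280,150:510],None,fx=2.2,fy=2.2,interpolation=cv2.INTER_CUBIC)
cv2.imwrite("pics/top1.png",big)
E
```

```text
(182, 240) [176 178 179]
(182, 204) [169 173 174]
(210, 300) [148 145 150]
(238, 200) [114 115 121]
(280, 290) [132 128 133]
(322, 235) [171 176 176]
(413, 210) [159 160 162]
(445, 250) [128 124 129]
(413, 300) [93 90 95]
(470, 205) [112 110 113]
```

View pics/top1.png

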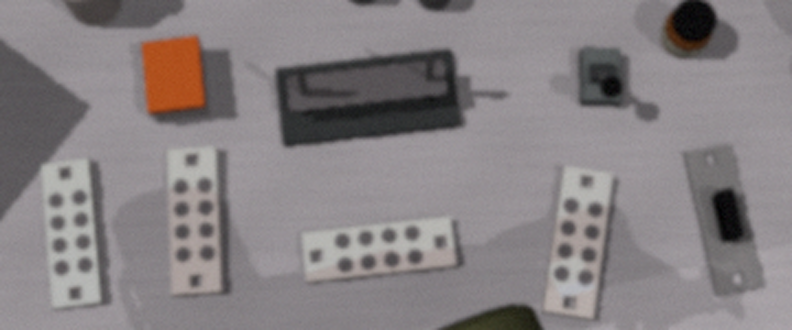

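The crop shows the plate holes (crop px) at (65,173)/(75,293), (192,160)/(195,280), (316,256)/(440,242) and (587,181)/(570,302), and the cover holes at (710,160)/(738,279). Next come coarse poses, with the rods from the two views.

```bash
python3 - <<'E'
from m import *
f=manip.grab_frame("top")
H={"a":[(65,173),(75,293)],"b":[(192,160),(195,280)],"c":[(316,256),(440,242)],"d":[(587,181),(570,302)],"cov":[(710,160),(738,279)]}
for k,p in H.items():
    P=toplane(f,np.array(p)/2.2+[150,130],13 if k!="cov" else 4); d=P[1]-P[0]
    print(k,np.round(P.mean(0)[:2],1),"span",round(np.linalg.norm(d),1),"ang",round(np.degrees(np.arctan2(d[1],d[0]))%180,1))
def P(p,z): return np.round(toplane(f,np.array(p)/2.2+[150,130],z)[:,:2],1)
Q=P([(277,70),(452,50),(460,126),(287,145)],12); print("foot",Q.tolist(),Q.mean(0))
print("switch block",P([(582,48),(622,48),(624,104),(582,104)],25).tolist(), "ball",P([(611,86)],80))
g=manip.grab_frame("side"); cv2.imwrite("pics/side1.png",cv2.resize(g["image"][150:290,190:350],None,fx=5,fy=5,interpolation=cv2.INTER_CUBIC)[:600,:800])
print(np.array(manip.grab_frame("wrist")["T_tool_cam"]).round(3), manip.grab_frame("wrist")["vfov"])
E
```

```text
a [465.7 390.5] span 150.0 ang 5.9
b [477.5 238.9] span 148.5 ang 1.6
c [435.1  16.5] span 149.7 ang 95.0
d [ 438.4 -224.8] span 150.1 ang 169.0
cov [ 462.4 -406.1] span 150.7 ang 8.9
foot [[663.9, 135.9], [683.5, -81.4], [585.5, -87.5], [567.4, 124.5]] [625.075  22.875]
switch block [[677.6, -241.0], [676.5, -290.6], [604.6, -288.2], [605.8, -236.7]] ball [[ 610.7 -263.5]]
[[  -0.      -0.964   -0.264   66.367]
 [   1.      -0.      -0.       0.756]
 [  -0.      -0.264    0.964 -174.018]
 [   0.       0.       0.       1.   ]] 68.0028003258575
```

View pics/side1.png

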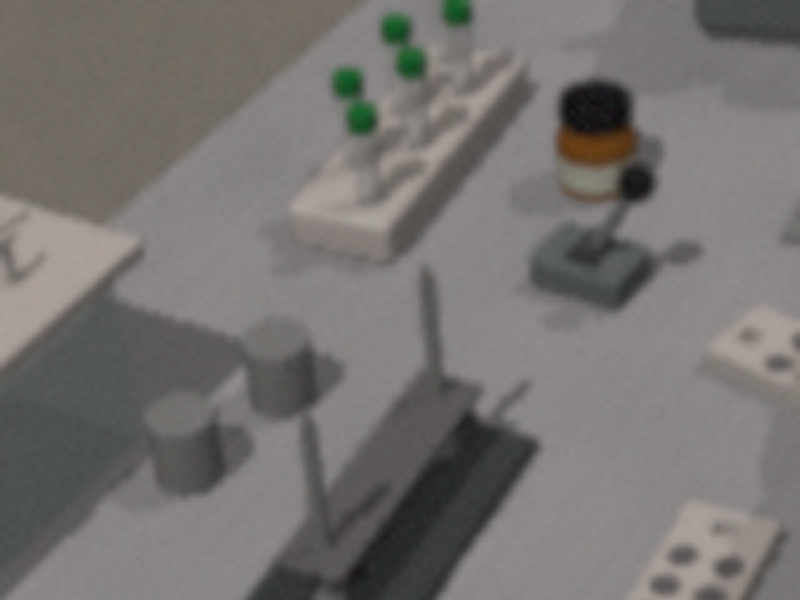

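The side crop shows the rod tips at crop px (427,265) and (308,418), the shelf, and the lever ball at (637,183). The 150 mm spans match the given sizes, so I'll compute the rods and the first move.

```bash
cat > go.py <<'E'
import sys
from h import *
# usage: go.py x y z ang  -> shift in present tool axes (mm), then roll
x,y,z,a=map(float,sys.argv[1:5]); o=manip.get_obs(); R=np.array(o["eef_rot"])
d=R.T@(np.array([x,y,z])-o["tcp_pos"]); cur=np.degrees(np.arctan2(R[1,0],R[0,0]))
roll=-((a-cur+180)%360-180)
print("tcp",np.round(o["tcp_pos"],1),"ang",round(cur,2),"shift",d.round(1),"roll",round(roll,2),"F",o["ft_force"].round(1),"w",round(o["width"]*85,1),"t",round(o["time_s"],2),"q6",o["qpos"][5].round(1))
E
python3 - <<'E'
from h import *
g=manip.grab_frame("side"); p=toplane(g,np.array([(427,265),(308,418)])/5+[190,150],155); print(p.round(1),p.mean(0).round(1),p[0]-p[1])
print(toplane(g,np.array([(637,183)])/5+[190,150],85).round(1))
E
python3 go.py 438 -225 150 -11
```

```text
[[630.2 -43.9 155. ]
 [614.6 108.1 155. ]] [622.4  32.1 155. ] [  15.58171263 -152.0950686     0.        ]
[[ 608.6 -266.4   85. ]]
tcp [ 238.6 -495.5  197.4] ang 25.72 shift [ 297.  -157.2   47.4] roll 36.72 F [ 0.4 -0.3  0.7] w 84.8 t 0.4 q6 -3.8
```

Call:
jog_arm --plan '[-1, 0.0425, -0.0225, 0.007, 0, -1, 0.0425, -0.0225, 0.007, 0, -1, 0.0425, -0.0225, 0.007, 0, -1, 0.0425, -0.0225, 0.007, 0, -1, 0.0425, -0.0225, 0.007, 0, -1, 0.0425, -0.0225, 0.006, 0, -1, 0.042, -0.022, 0.006, 0, -1, 0, 0, 0, 10, -1, 0, 0, 0, 10, -1, 0, 0, 0, 10]'

```text
time_s: 1.65
tcp_pos: [438.2, -225.1, 150.5]
eef_rot: [[0.997, -0.08, 0.0], [-0.08, -0.997, -0.0], [0.0, 0.0, -1.0]]
ft_force: [0.1, -0.3, 0.5]
width: 0.998
```

Call:
jog_arm --plan '[-1, 0, 0, 0, 6.7, -1, 0, 0, 0, 0, -1, 0, 0, 0, 0, -1, 0, 0, 0, 0, -1, 0, 0, 0, 0, -1, 0, 0, 0, 0, -1, 0, 0, 0, 0, -1, 0, 0, 0, 0, -1, 0, 0, 0, 0, -1, 0, 0, 0, 0]'

```text
time_s: 2.9
tcp_pos: [438.1, -225.2, 150.5]
eef_rot: [[0.982, -0.191, 0.0], [-0.191, -0.982, -0.0], [0.0, 0.0, -1.0]]
ft_force: [0.2, -0.3, 0.1]
width: 1.002
```

```bash
python3 - <<'E'
from m import *
o=manip.get_obs(); f=manip.grab_frame("wrist"); np.save("w0.npy",f["image"]); cv2.imwrite("pics/w0.png",f["image"])
E
python3 go.py 438 -225 150 -11
```

```text
tcp [ 438.1 -225.2  150.5] ang -10.98 shift [-0.1 -0.2  0.5] roll 0.02 F [ 0.1  0.2 -1.3] w 84.8 t 2.95 q6 69.5
```

View pics/w0.png

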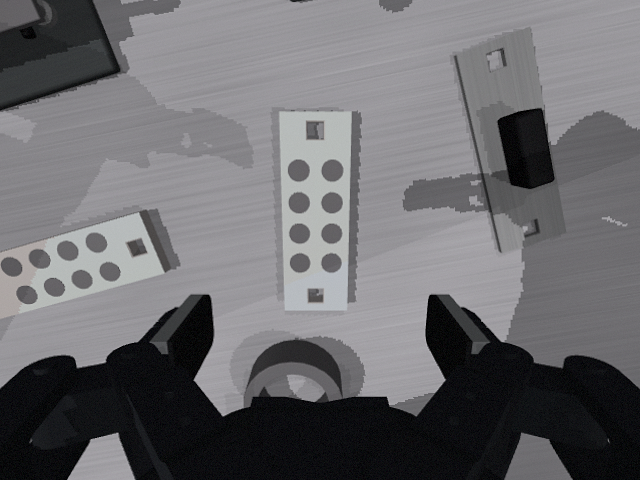

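The wrist view shows plate d cleanly, at (315,210) with holes (315,130)/(315,296). The tape roll is near (295,385), plate c's end at left, and the cover at upper right.

```bash
cat > wm.py <<'E'
from h import *
import sys
def meas(seedxy,z=15,tag="x",thr=None,wells=True):
    o=manip.get_obs(); f=manip.grab_frame("wrist"); im=cv2.GaussianBlur(f["image"],(3,3),0); g=im.min(2)
    cv2.imwrite(f"pics/{tag}.png",f["image"])
    u=proj(f,[[seedxy[0],seedxy[1],z]],o)[0]; thrs=[thr] if thr else range(150,200,5)
    out=[]
    for t in thrs:
        m=(g>t).astype(np.uint8)*255; m=cv2.morphologyEx(m,cv2.MORPH_OPEN,np.ones((7,7)))
        for c in cv2.findContours(m,cv2.RETR_EXTERNAL,cv2.CHAIN_APPROX_NONE)[0]:
            if cv2.pointPolygonTest(c,(float(u[0]),float(u[1])),True)<-15 or cv2.contourArea(c)<1500: continue
            P=toplane(f,c.reshape(-1,2),z,o)[:,:2].astype(np.float32)
            r=cv2.minAreaRect(P); (w,h),a=r[1],r[2]
            L,W=max(w,h),min(w,h); a=a if w>h else a+90
            if abs(L-180)<8 and abs(W-60)<6: out.append((t,*np.round(r[0],1),round(L,1),round(W,1),round((a+90)%180-90,2)))
    for r in out: print("thr %d c(%.1f,%.1f) %.1f x %.1f ang %.2f"%r)
    return out
if __name__=="__main__": meas((float(sys.argv[1]),float(sys.argv[2])),tag=sys.argv[3])
E
python3 wm.py 438 -225 w0b
python3 - <<'E'
from h import *
o=manip.get_obs(); f=manip.grab_frame("wrist")
P=toplane(f,[(315,130),(315,296)],13,o); print(P,P.mean(0))
print("tape",toplane(f,[(243,400),(342,390),(295,340)],25,o).round(0))
print("cover holes",toplane(f,[(497,60),(531,228)],5,o).round(1), toplane(f,[(455,56),(530,29),(566,233),(501,252)],6,o).round(1))
E
```

```text
thr 160 c(440.9,-223.0) 178.7 x 60.0 ang -11.01
thr 165 c(440.6,-222.6) 178.0 x 59.0 ang -11.04
thr 170 c(441.1,-222.9) 176.9 x 58.4 ang -10.98
thr 175 c(440.7,-222.8) 176.1 x 58.1 ang -11.03
thr 180 c(441.2,-223.1) 175.1 x 57.3 ang -11.05
[[ 514.10725162 -237.26881459   13.        ]
 [ 366.56665531 -208.08742205   13.        ]] [ 440.33695347 -222.67811832   13.        ]
tape [[ 276. -118.   25.]
 [ 269. -216.   25.]
 [ 331. -182.   25.]]
cover holes [[ 539.1 -393.1    5. ]
 [ 391.7 -415.4    5. ]] [[ 548.6 -359.6    6. ]
 [ 556.4 -419.4    6. ]
 [ 381.2 -445.9    6. ]
 [ 374.1 -386.6    6. ]]
```

Call:
jog_arm --plan '[-1, 0.0023, -0.0028, 0.04, 0, -1, 0, 0, 0.045, 0, -1, 0, 0, 0.04, 0, -1, 0, 0, 0.02, 0, -1, 0, 0, 0.005, 0, -1, 0, 0, 0, 0, 1, 0, 0, 0, 0, 1, 0, 0, 0, 0, 1, 0, 0, 0, 0, 1, 0, 0, 0, 0]' --grip_force 40

```text
time_s: 4.3
tcp_pos: [440.9, -222.9, 0.6]
eef_rot: [[0.982, -0.191, 0.0], [-0.191, -0.982, -0.0], [0.0, 0.0, -1.0]]
ft_force: [0.4, 0.7, -0.5]
width: 0.147
```

Call:
jog_arm --plan '[1, 0, 0, 0, 0, 1, 0, 0, 0, 0, 1, 0, 0, -0.01, 0, 1, 0, 0, -0.03, 0, 1, 0, 0, -0.05, 0, 1, 0, 0, -0.05, 0, 1, 0, 0, -0.05, 0, 1, 0, 0, -0.03, 0, 1, 0, 0, 0, 0, 1, 0, 0, 0, 0]'

```text
time_s: 5.55
tcp_pos: [440.5, -222.7, 219.9]
eef_rot: [[0.982, -0.191, -0.001], [-0.191, -0.982, 0.0], [-0.001, -0.0, -1.0]]
ft_force: [-0.8, 0.0, 0.2]
width: 0.001
```

```bash
python3 - <<'E'
from h import *
f=manip.grab_frame("wrist"); cv2.imwrite("pics/w1.png",f["image"])
E
python3 go.py 560 30 220 95
```

```text
tcp [ 440.5 -222.6  219.6] ang -10.99 shift [  69.2 -270.8   -0.3] roll -105.99 F [-0.8  0.2 -0.5] w -0.2 t 5.6 q6 69.9
```

View pics/w1.png

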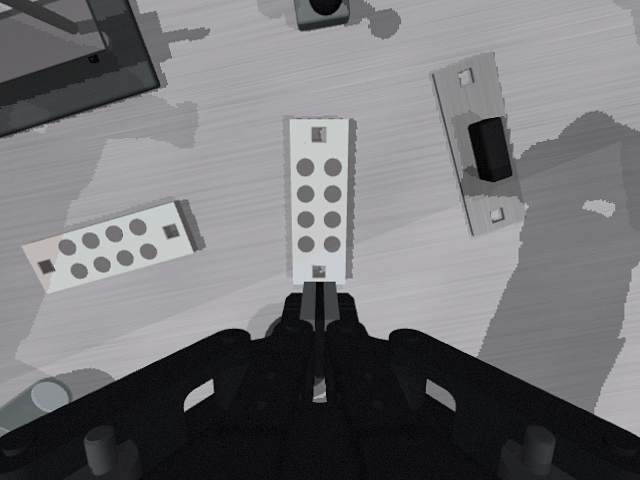

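The gripper came up empty (width 0). The plate is still below it at (319,200), so the pads passed over it. I'll re-measure it and go lower.

```bash
python3 wm.py 440.9 -222.9 w1b; python3 go.py 440.9 -222.9 -4 -11
```

```text
thr 175 c(440.5,-222.8) 178.6 x 59.0 ang -11.00
thr 180 c(440.1,-222.7) 177.6 x 58.5 ang -11.01
thr 185 c(440.7,-222.7) 176.4 x 58.2 ang -11.04
thr 190 c(440.7,-222.7) 176.4 x 58.1 ang -11.03
thr 195 c(440.6,-223.0) 176.5 x 56.7 ang -10.95
tcp [ 440.5 -222.7  219.5] ang -10.99 shift [  0.8   0.3 223.5] roll 0.01 F [-0.6 -0.5 -0.2] w 0.1 t 5.65 q6 69.9
```

Call:
jog_arm --plan '[-1, 0.0006, 0, 0.05, 0, -1, 0, 0, 0.05, 0, -1, 0, 0, 0.04, 0, -1, 0, 0, 0.03, 0, -1, 0, 0, 0.03, 0, -1, 0, 0, 0.015, 0, -1, 0, 0, 0.008, 0, -0.4, 0, 0, 0, 0, -0.4, 0, 0, 0, 0, -0.4, 0, 0, 0, 0]'

```text
time_s: 6.9
tcp_pos: [441.8, -223.2, -1.9]
eef_rot: [[0.982, -0.191, 0.001], [-0.191, -0.982, -0.001], [0.001, 0.0, -1.0]]
ft_force: [-0.7, 0.2, 0.4]
width: 0.702
```

```bash
python3 go.py 440.9 -222.9 -4 -11; python3 - <<'E'
from h import *
f=manip.grab_frame("wrist"); cv2.imwrite("pics/w2.png",f["image"])
T=np.array(f["T_tool_cam"]);M=np.linalg.inv(T)
for z in(0,-5,-10,-15,-19): print(z,[cv2.projectPoints(np.array([[x,y,z]],float),cv2.Rodrigues(M[:3,:3])[0],M[:3,3],K(f),np.array(f["distortion"]))[0].round().ravel() for x,y in((11,30),(-11,30),(11,-30))])
E
```

```text
tcp [ 441.8 -223.2   -1.9] ang -10.98 shift [-0.9 -0.1  2.1] roll 0.02 F [-0.7  0.2  0.4] w 59.6 t 6.9 q6 69.9
0 [array([376., 255.]), array([374., 295.]), array([259., 255.])]
-5 [array([378., 258.]), array([376., 299.]), array([258., 259.])]
-10 [array([379., 262.]), array([377., 303.]), array([256., 262.])]
-15 [array([381., 265.]), array([379., 308.]), array([254., 265.])]
-19 [array([383., 268.]), array([380., 311.]), array([253., 268.])]
```

View pics/w2.png

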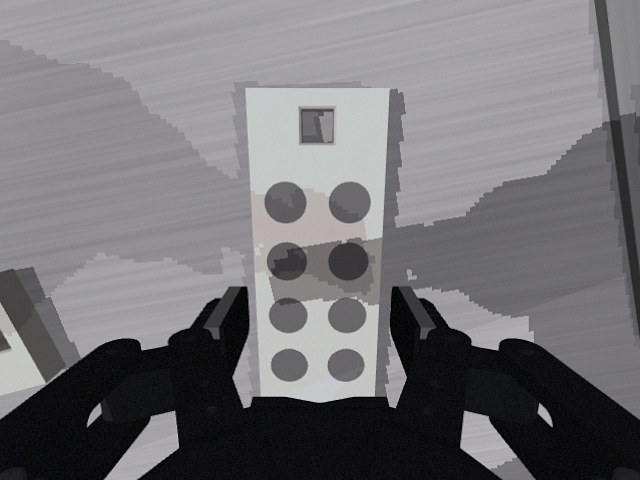

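Call:
jog_arm --plan '[-1, 0, 0, 0, 0, -1, 0, 0, 0, 0, -1, -0.0009, 0, 0.004, 0, -1, 0, 0, 0.004, 0, -1, 0, 0, 0.004, 0, -1, 0, 0, 0.003, 0, -1, 0, 0, 0, 0, -0.4, 0, 0, 0, 0, -0.4, 0, 0, 0, 0, -0.4, 0, 0, 0, 0]'

```text
time_s: 8.2
tcp_pos: [440.6, -222.9, -17.4]
eef_rot: [[0.982, -0.191, 0.0], [-0.191, -0.982, -0.0], [0.0, 0.0, -1.0]]
ft_force: [-0.3, 0.4, -0.2]
width: 0.703
```

```bash
python3 go.py 440.9 -222.9 -29 -11; python3 - <<'E'
from h import *
print(manip.hold_point_z); print([a for a in dir(manip) if a[0]!="_"])
f=manip.grab_frame("wrist"); cv2.imwrite("pics/w3.png",f["image"][150:480,100:540])
E
```

```text
tcp [ 440.6 -222.9  -17.4] ang -10.98 shift [ 0.3 -0.  11.6] roll 0.02 F [-0.3  0.4 -0.2] w 59.7 t 8.2 q6 69.9
18.700000000000003
['Unreachable', 'close_job', 'get_obs', 'grab_frame', 'hold_point_z']
```

View pics/w3.png

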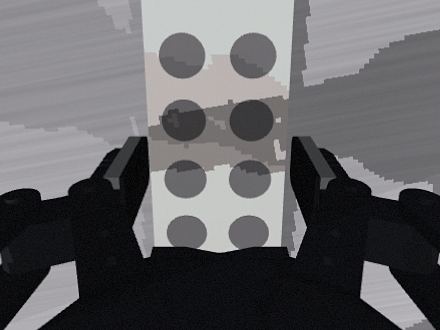

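The fingers sit about 35 mm behind the reported TCP at this opening, and there was no contact at TCP z = -17. I'll go down to about -32 and grip.

Call:
jog_arm --plan '[-1, 0, 0, 0, 0, -1, 0, 0, 0, 0, -1, 0, 0, 0.005, 0, -1, 0, 0, 0.005, 0, -1, 0, 0, 0.0045, 0, -1, 0, 0, 0, 0, 1, 0, 0, 0, 0, 1, 0, 0, 0, 0, 1, 0, 0, 0, 0, 1, 0, 0, 0, 0]' --grip_force 40

```text
time_s: 9.5
tcp_pos: [440.7, -222.9, -31.5]
eef_rot: [[0.982, -0.191, 0.0], [-0.191, -0.982, -0.0], [0.0, 0.0, -1.0]]
ft_force: [-1.9, 0.7, 5.2]
width: 0.688
```

Call:
jog_arm --plan '[1, 0, 0, -0.005, 0, 1, 0, 0, -0.015, 0, 1, 0, 0, -0.03, 0, 1, 0, 0, -0.04, 0, 1, 0, 0, -0.04, 0, 1, 0, 0, -0.035, 0, 1, 0, 0, -0.015, 0, 1, 0, 0, 0, 0, 1, 0, 0, 0, 0, 1, 0, 0, 0, 0]'

```text
time_s: 10.75
tcp_pos: [440.2, -222.6, 146.8]
eef_rot: [[0.982, -0.191, -0.002], [-0.191, -0.982, 0.001], [-0.002, -0.001, -1.0]]
ft_force: [0.1, -1.2, -1.0]
width: 0.691
```

```bash
python3 go.py 513 27 150 95.5
```

```text
tcp [ 440.2 -222.6  146.8] ang -10.99 shift [  23.9 -258.9   -3.1] roll -106.49 F [ 0.1 -1.2 -1. ] w 58.7 t 10.75 q6 69.9
```

Call:
jog_arm --plan '[1, 0.004, -0.035, 0, 0, 1, 0.004, -0.045, 0, 0, 1, 0.004, -0.045, -0.002, 0, 1, 0.004, -0.045, 0, 0, 1, 0.004, -0.045, 0, 0, 1, 0.004, -0.044, 0, 0, 1, 0, 0, 0, -10.5, 1, 0, 0, 0, -10.5, 1, 0, 0, 0, -10.5, 1, 0, 0, 0, -10.5]'

```text
time_s: 12.0
tcp_pos: [513.2, 26.9, 149.1]
eef_rot: [[0.854, 0.521, -0.001], [0.521, -0.854, 0.0], [-0.001, -0.001, -1.0]]
ft_force: [0.8, 0.6, -0.6]
width: 0.682
```

Call:
jog_arm --plan '[1, 0, 0, 0, -10.5, 1, 0, 0, 0, -10.5, 1, 0, 0, 0, -10.5, 1, 0, 0, 0, -10.5, 1, 0, 0, 0, -10.5, 1, 0, 0, 0, -10.5, 1, 0, 0, 0, -1.5, 1, 0, 0, 0, 0, 1, 0, 0, 0, 0, 1, 0, 0, 0, 0]'

```text
time_s: 13.25
tcp_pos: [513.5, 26.8, 149.9]
eef_rot: [[-0.095, 0.995, -0.0], [0.995, 0.095, 0.0], [0.0, -0.0, -1.0]]
ft_force: [-0.3, -0.4, -0.9]
width: 0.691
```

```bash
python3 - <<'E'
from h import *
o=manip.get_obs(); f=manip.grab_frame("wrist"); cv2.imwrite("pics/w4.png",f["image"]); print(proj(f,[[614.6,108.1,155],[630.2,-43.9,155]],o))
E
python3 go.py 513 27 150 95.5
```

```text
[[559.78065071 129.29520464]
 [513.80036477 413.13702837]]
tcp [513.5  26.8 150. ] ang 95.46 shift [ 0.2 -0.5 -0. ] roll -0.04 F [-0.5  0.4 -1. ] w 58.4 t 13.3 q6 -6.6
```

View pics/w4.png

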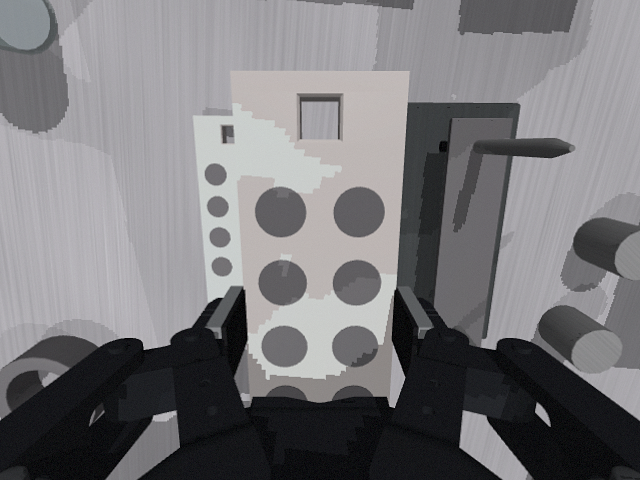

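The picture shows the held plate (far end row 71, hole (297..343, 94..139)), one rod tip at (576,147) with its base on the shelf at about (478,147). I'll shift back to see the second rod.

Call:
jog_arm --plan '[1, -0.02, 0, 0, 0, 1, -0.03, 0, 0, 0, 1, -0.03, 0, 0, 0, 1, -0.03, 0, 0, 0, 1, -0.025, 0, 0, 0, 1, -0.015, 0, 0, 0, 1, 0, 0, 0, 0, 1, 0, 0, 0, 0, 1, 0, 0, 0, 0, 1, 0, 0, 0, 0]'

```text
time_s: 14.55
tcp_pos: [528.0, -122.0, 150.0]
eef_rot: [[-0.097, 0.995, 0.0], [0.995, 0.097, -0.0], [-0.0, 0.0, -1.0]]
ft_force: [-0.5, -1.0, -1.6]
width: 0.689
```

```bash
cat > r.py <<'E'
from h import *
E
python3 - <<'E'
from h import *
o=manip.get_obs(); f=manip.grab_frame("wrist"); im=f["image"]; np.save("o5.npy",np.r_[o["tcp_pos"],np.ravel(o["eef_rot"])])
cv2.imwrite("pics/w5.png",np.hstack([cv2.resize(im[80:220,420:640],None,fx=3,fy=3,interpolation=cv2.INTER_CUBIC)]))
# earlier frame geometry
o4={"tcp_pos":np.array([513.5,26.8,150.]),"eef_rot":np.array([[-0.0952,0.9955,0],[0.9955,0.0952,0],[0,0,-1]])}
print("rod1",toplane(f,[(576,147)],155,o4)); t=toplane(f,[(576,147)],155,o4)[0]
for z in(33,40,45,50,55,60,68): print(z,proj(f,[[t[0],t[1],z]],o4).round(1))
for zt in(192,194,196.5,198): 
    P=toplane(f,[(232,71),(409,71),(297,94),(343,94),(343,139),(297,139)],zt,o4); R=o4["eef_rot"]; Q=(P-o4["tcp_pos"])@R
    print(zt,"edges",Q[:2].round(1).tolist(),"hole c",Q[2:].mean(0).round(1),"size",(Q[3]-Q[2]).round(1)[:2],(Q[5]-Q[2]).round(1)[:2])
E
python3 go.py 513 27 150 95.5
```

```text
rod1 [[623.97013793 101.22177844 155.        ]]
33 [[468.1 145.4]]
40 [[471.8 145.4]]
45 [[474.5 145.5]]
50 [[477.3 145.5]]
55 [[480.3 145.6]]
60 [[483.3 145.6]]
68 [[488.5 145.7]]
192 edges [[89.2, -29.7, -42.0], [89.1, 30.4, -42.0]] hole c [ 74.5   0.2 -42. ] size [-0.  15.9] [-14.9  -0.3]
194 edges [[88.8, -29.2, -44.0], [88.8, 30.0, -44.0]] hole c [ 74.3   0.2 -44. ] size [-0.  15.6] [-14.7  -0.3]
196.5 edges [[88.4, -28.7, -46.5], [88.3, 29.4, -46.5]] hole c [ 74.2   0.2 -46.5] size [-0.  15.3] [-14.4  -0.2]
198 edges [[88.1, -28.3, -48.0], [88.1, 29.0, -48.0]] hole c [ 74.1   0.2 -48. ] size [-0.  15.2] [-14.2  -0.2]
tcp [ 528.  -122.1  150. ] ang 95.54 shift [149.8  -0.5   0. ] roll 0.04 F [-0.8  0.1 -1.9] w 58.3 t 14.6 q6 -22.4
```

View pics/w5.png

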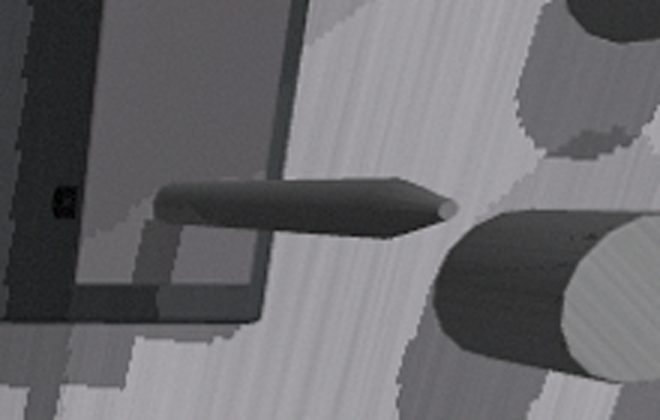

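The second rod's tip is at (569.7,149.3) and its base is on the shelf at about (475,148). I'll refine the first tip numerically.

```bash
python3 - <<'E'
from h import *
a=cv2.imread("pics/w4.png",0); print(a[140:155,562:582])
o=manip.get_obs(); f=manip.grab_frame("wrist"); b=cv2.cvtColor(f["image"],cv2.COLOR_BGR2GRAY); print(b[142:157,560:580])
o4={"tcp_pos":np.array([513.5,26.8,150.]),"eef_rot":np.array([[-0.0952,0.9955,0],[0.9955,0.0952,0],[0,0,-1]])}
q=toplane(f,[(569.7,149.3)],155,o)[0]
for u in(571,572,573,574):
    p=toplane(f,[(u,147.3)],155,o4)[0]; d=p-q; print(u,p[:2].round(1),q[:2].round(1),((p+q)/2)[:2].round(1),np.linalg.norm(d).round(1),np.degrees(np.arctan2(d[1],d[0])).round(2))
for z in(40,45,50,55,60): print(z,proj(f,[[q[0],q[1],z]],o).round(1))
E
```

```text
[[133 158 166 168 166 161 158 162 161 169 169 167 167 168 165 165 166 162
  163 165]
 [ 86  99 132 156 160 158 160 162 164 170 167 163 168 165 168 168 164 162
  164 163]
 [ 85  86  84  88  97 121 151 159 166 171 170 167 169 168 166 170 162 161
  166 163]
 [ 85  85  91  89  90  89 103 128 156 168 169 168 170 169 167 168 163 161
  165 161]
 [ 81  82  81  86  90  90  93  92 102 133 156 166 169 167 168 167 163 165
  163 164]
 [ 76  78  81  81  79  85  86  88  93 101 103 121 151 169 168 166 163 163
  166 163]
 [ 68  74  72  74  78  79  79  88 111 122 119 117 129 157 168 166 165 165
  162 165]
 [ 61  62  65  67  66  70  73 100 116 121 122 119 118 147 169 164 166 165
  163 165]
 [ 59  57  59  63  62  62  70 109 121 120 120 117 118 147 167 163 164 164
  166 165]
 [ 47  48  49  51  53  52  59 109 122 120 120 117 127 153 167 165 163 164
  163 169]
 [ 49  47  48  49  45  47  45  85 111 119 120 121 143 165 161 162 166 163
  166 168]
 [ 47  45  46  45  44  43  41  54  86 116 137 162 170 170 165 163 162 162
  168 166]
 [ 44  48  42  42  43  45  53  94 109 151 171 167 169 166 163 166 164 165
  166 
[... 1078 characters left out ...]
0 158 157 163 163 160
  150 137]
 [ 43  41  40  39  43  42  48  88 112 145 160 157 159 157 157 164 164 164
  150 137]
 [ 41  41  39  41  93 103 155 169 163 155 155 157 159 157 160 166 165 150
  123 100]
 [ 39  94 103 157 170 167 164 160 157 155 154 159 156 156 163 165 150 114
   81  59]
 [154 166 166 166 164 163 160 156 156 155 157 157 158 159 164 146 101  57
   56  61]]
571 [621.8 100.9] [635.9 -48.8] [628.8  26.1] 150.3 95.38
572 [622.2 100.9] [635.9 -48.8] [629.   26.1] 150.3 95.21
573 [622.7 101. ] [635.9 -48.8] [629.3  26.1] 150.3 95.04
574 [623.1 101. ] [635.9 -48.8] [629.5  26.1] 150.3 94.86
40 [[468.2 146.8]]
45 [[470.9 146.8]]
50 [[473.6 146.9]]
55 [[476.5 147. ]]
60 [[479.5 147.1]]
```

Rod spacing comes out at 150.3 mm, so it fits. Stand centre is about (629,26), angle about 95.2°, shelf about 50 mm up. I'll move above the rods and check through the hole.

```bash
python3 go.py 629 26.7 140 95.2
```

```text
tcp [ 527.9 -122.2  150. ] ang 95.53 shift [138.4 114.9  10.1] roll 0.33 F [ 0.1  0.  -1.9] w 58.4 t 14.65 q6 -22.4
```

Call:
jog_arm --plan '[1, 0.02, 0.018, 0, 0.3, 1, 0.03, 0.025, 0, 0, 1, 0.03, 0.025, 0, 0, 1, 0.03, 0.025, 0, 0, 1, 0.018, 0.015, 0, 0, 1, 0.01, 0.007, 0.005, 0, 1, 0, 0, 0.005, 0, 1, 0, 0, 0, 0, 1, 0, 0, 0, 0, 1, 0, 0, 0, 0]'

```text
time_s: 15.9
tcp_pos: [629.8, 25.0, 140.3]
eef_rot: [[-0.09, 0.996, 0.0], [0.996, 0.09, -0.0], [-0.0, 0.0, -1.0]]
ft_force: [0.3, -0.0, -2.9]
width: 0.689
```

```bash
python3 - <<'E'
from h import *
o=manip.get_obs(); f=manip.grab_frame("wrist"); cv2.imwrite("pics/w6.png",cv2.resize(f["image"][60:220,220:420],None,fx=3,fy=3,interpolation=cv2.INTER_CUBIC))
print(proj(f,[[622.2,100.9,155],[622.2,100.9,60]],o))
E
python3 go.py 629 26.7 140 95.2
```

```text
[[317.72769179 116.92136912]
 [318.42620364 126.67300851]]
tcp [629.8  25.2 140.3] ang 95.19 shift [ 1.6 -0.7  0.3] roll -0.01 F [-0.5 -0.6 -1.9] w 58.7 t 15.95 q6 -6.2
```

View pics/w6.png

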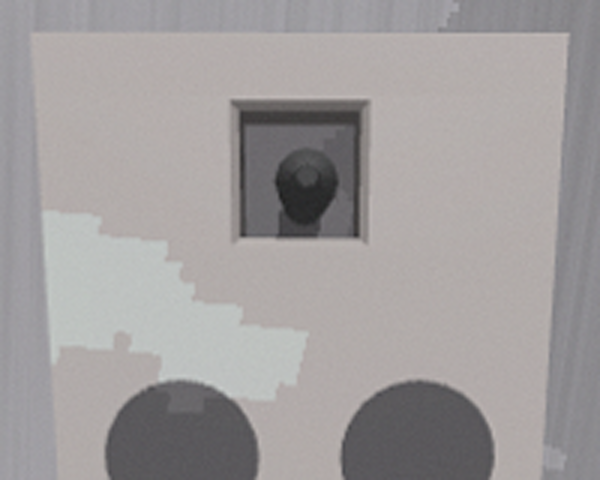

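The rod tip shows through the far hole at crop (308,176), nearly centred in the hole (232..370, 100..243). I'll compute the correction.

```bash
python3 - <<'E'
from h import *
o=manip.get_obs(); f=manip.grab_frame("wrist"); R=np.array(o["eef_rot"])
p=np.array([(308,176),(301,171.5)])/3+[220,60]
a=toplane(f,p[:1],155,o)[0]; b=toplane(f,p[1:],o["tcp_pos"][2]+46.5,o)[0]
print(a,b,"rod tool",(R.T@(a-o["tcp_pos"])).round(2),"hole tool",(R.T@(b-o["tcp_pos"])).round(2),"move",(R.T@(a-b)).round(2))
E
```

```text
[624.35855074 100.53293188 155.        ] [623.44403938  98.9644739  186.78337474] rod tool [ 75.56   1.41 -14.72] hole tool [ 74.08   0.37 -46.5 ] move [ 1.48  1.04 31.78]
```

Call:
jog_arm --plan '[1, 0.0015, 0.001, 0, 0, 1, 0, 0, 0.005, 0, 1, 0, 0, 0.005, 0, 1, 0, 0, 0.005, 0, 1, 0, 0, 0.005, 0, 1, 0, 0, 0.005, 0, 1, 0, 0, 0.005, 0, 1, 0, 0, 0.005, 0, 1, 0, 0, 0, 0, 1, 0, 0, 0, 0]'

```text
time_s: 17.25
tcp_pos: [630.8, 27.1, 105.1]
eef_rot: [[-0.091, 0.996, 0.0], [0.996, 0.091, 0.0], [-0.0, 0.0, -1.0]]
ft_force: [0.4, -0.8, -1.5]
width: 0.684
```

```bash
python3 - <<'E'
from h import *
f=manip.grab_frame("wrist"); cv2.imwrite("pics/w7.png",cv2.resize(f["image"][60:220,220:420],None,fx=3,fy=3,interpolation=cv2.INTER_CUBIC))
g=cv2.cvtColor(f["image"],cv2.COLOR_BGR2GRAY); print(g[88:148:3,290:354:3])
E
python3 go.py 629 26.7 40 95.2
```

```text
[[175 175 173 172 175 175 172 174 176 174 175 174 173 173 173 175 173 175
  174 174 172 174]
 [175 174 174 176 175 175 176 174 175 175 175 177 176 175 176 173 174 175
  174 174 176 174]
 [178 178 157 103 105 105 100 103 102 103 102 102 102 103 101 103 104 104
  179 176 176 177]
 [173 177 162 115  69  71  70  68  69  71  70  71  69  67  68  69  68 136
  175 177 176 176]
 [176 174 161 114  61  63  63  62  61  63  62  61  59  63  63  63  62 135
  178 177 176 173]
 [176 173 160 113 109 109 106 107 108 107 106 107  95  95  94  96  77 137
  176 175 174 174]
 [172 175 161 131 109 106 105 105 110  84  66  98 105  99  94  97  69 135
  180 175 175 175]
 [175 175 166 131 110 105 106  80  57  76  78  85  69  95  97  94  66 135
  176 177 176 174]
 [174 175 169 132 109 105  91  64  76  86  95  82  78  61  97  94  69 135
  177 175 176 172]
 [175 174 169 134 109 107  46  60  67 119 117 108  68  66  89  99  64 135
  177 176 173 174]
 [175 173 170 132 107 106  48  55  54 119 118 114  55  58  68  96  69 134
  175 173 174 173]
 [175 175 169 134 108 106  40  43  46  79 120  45  50  50  64  96  65 135
  1
[... 168 characters left out ...]
95  96  56 135
  177 174 175 175]
 [175 175 170 137 109 106 109  36  43  43  43  44  43  90  94  94  59 135
  174 173 174 173]
 [172 175 171 135 102 106 106  70  44  41  44  41  65  95  94  93  56 132
  175 174 175 174]
 [174 171 168 135  99 105 107  71  56  47  41  49  94  93  94  97  60 134
  173 174 176 174]
 [173 173 169 150 154 155 139 127 127 122 124 127 136 137 135 137 121 132
  174 174 172 174]
 [172 173 174 176 174 174 175 174 175 176 177 174 175 175 175 175 174 174
  175 172 173 173]
 [171 171 173 172 171 172 172 173 173 174 173 171 172 173 173 171 172 174
  172 173 174 174]]
tcp [630.8  27.1 105.2] ang 95.22 shift [-0.2 -1.8 65.2] roll 0.02 F [ 0.4  0.5 -1.3] w 58.1 t 17.3 q6 -6.1
```

The tip is centred in the hole and there is no side force. Descending to just above the expected shelf height.

Call:
jog_arm --plan '[1, 0, 0, 0.01, 0, 1, 0, 0, 0.01, 0, 1, 0, 0, 0.01, 0, 1, 0, 0, 0.01, 0, 1, 0, 0, 0.01, 0, 1, 0, 0, 0.005, 0, 1, 0, 0, 0.004, 0, 1, 0, 0, 0.002, 0, 1, 0, 0, 0, 0, 1, 0, 0, 0, 0]'

```text
time_s: 18.55
tcp_pos: [630.8, 27.1, 44.2]
eef_rot: [[-0.091, 0.996, 0.0], [0.996, 0.091, 0.0], [-0.0, 0.0, -1.0]]
ft_force: [-0.2, 0.2, -1.7]
width: 0.686
```

Call:
jog_arm --plan '[1, 0, 0, 0.002, 0, 1, 0, 0, 0.002, 0, 1, 0, 0, 0.002, 0, 1, 0, 0, 0.002, 0, 1, 0, 0, 0.001, 0, 1, 0, 0, 0.001, 0, 1, 0, 0, 0, 0, 1, 0, 0, 0, 0, 1, 0, 0, 0, 0, 1, 0, 0, 0, 0]'

```text
time_s: 19.8
tcp_pos: [630.7, 27.1, 34.0]
eef_rot: [[-0.091, 0.996, 0.0], [0.996, 0.091, 0.0], [0.0, 0.0, -1.0]]
ft_force: [0.1, -0.8, -1.2]
width: 0.687
```

Call:
jog_arm --plan '[1, 0, 0, 0.002, 0, 1, 0, 0, 0.002, 0, 1, 0, 0, 0.002, 0, 1, 0, 0, 0.001, 0, 1, 0, 0, 0.001, 0, 1, 0, 0, 0.001, 0, 1, 0, 0, 0, 0, 1, 0, 0, 0, 0, 1, 0, 0, 0, 0, 1, 0, 0, 0, 0]'

```text
time_s: 21.05
tcp_pos: [630.7, 27.1, 25.0]
eef_rot: [[-0.091, 0.996, 0.0], [0.996, 0.091, -0.0], [-0.0, 0.0, -1.0]]
ft_force: [-0.3, -0.6, -2.1]
width: 0.687
```

Call:
jog_arm --plan '[1, 0, 0, 0.001, 0, 1, 0, 0, 0.001, 0, 1, 0, 0, 0.001, 0, 1, 0, 0, 0.001, 0, 1, 0, 0, 0, 0, 1, 0, 0, 0, 0, 1, 0, 0, 0, 0, 1, 0, 0, 0, 0, 1, 0, 0, 0, 0, 1, 0, 0, 0, 0]'

```text
time_s: 22.3
tcp_pos: [630.9, 27.1, 24.2]
eef_rot: [[-0.091, 0.996, 0.001], [0.996, 0.091, -0.0], [-0.0, 0.001, -1.0]]
ft_force: [-18.0, -0.2, 30.9]
width: 0.686
```

Call:
jog_arm --plan '[1, 0, 0, 0.001, 0, 1, 0, 0, 0.001, 0, 1, 0, 0, 0.001, 0, 1, 0, 0, 0, 0, 1, 0, 0, 0, 0, 1, 0, 0, 0, 0, 1, 0, 0, 0, 0, 1, 0, 0, 0, 0, 1, 0, 0, 0, 0, 1, 0, 0, 0, 0]'

```text
time_s: 23.55
tcp_pos: [631.0, 27.1, 24.1]
eef_rot: [[-0.091, 0.996, 0.002], [0.996, 0.091, -0.0], [-0.0, 0.002, -1.0]]
ft_force: [-33.4, -0.2, 60.2]
width: 0.687
```

Contact came at TCP z ≈ 24.5. I over-pressed a little, so I'll back off to near zero force and look.

Call:
jog_arm --plan '[1, 0, 0, -0.002, 0, 1, 0, 0, -0.002, 0, 1, 0, 0, -0.002, 0, 1, 0, 0, 0, 0, 1, 0, 0, 0, 0, 1, 0, 0, 0, 0, 1, 0, 0, 0, 0, 1, 0, 0, 0, 0, 1, 0, 0, 0, 0, 1, 0, 0, 0, 0]'

```text
time_s: 24.8
tcp_pos: [630.9, 27.1, 24.4]
eef_rot: [[-0.091, 0.996, 0.0], [0.996, 0.091, 0.0], [-0.0, 0.0, -1.0]]
ft_force: [-3.0, 0.3, 6.6]
width: 0.683
```

```bash
python3 - <<'E'
from h import *
f=manip.grab_frame("wrist"); s=manip.grab_frame("side")["image"]
a=cv2.resize(f["image"],(480,360)); b=cv2.resize(s[150:320,200:340],None,fx=2.1,fy=2.1,interpolation=cv2.INTER_CUBIC)
c=np.zeros((360,480+b.shape[1],3),np.uint8); c[:,:480]=a; c[:b.shape[0],480:]=b[:360]; cv2.imwrite("pics/w8.png",c)
E
python3 go.py 629 26.7 40 95.2
```

```text
tcp [630.9  27.1  24.4] ang 95.21 shift [ -0.2  -1.9 -15.6] roll 0.01 F [-3.5  0.2  6.6] w 58.6 t 24.9 q6 -6.1
```

View pics/w8.png

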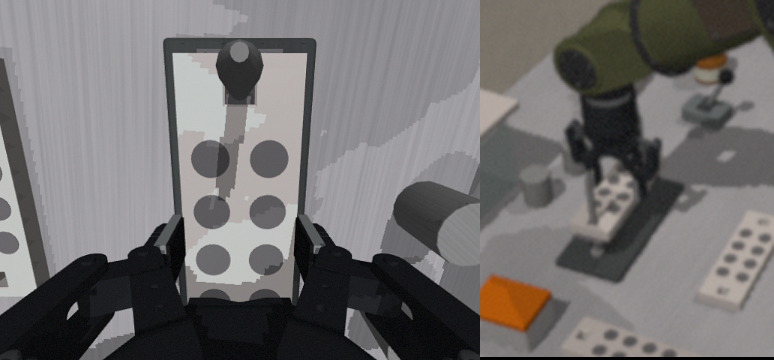

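The plate lies on the shelf with the rods through its holes. Release, then go up.

Call:
jog_arm --plan '[-1, 0, 0, 0, 0, -1, 0, 0, 0, 0, -1, 0, 0, 0, 0, -1, 0, 0, -0.01, 0, -1, 0, 0, -0.03, 0, -1, 0, 0, -0.045, 0, -1, 0, 0, -0.045, 0, -1, 0, 0, -0.02, 0, -1, 0, 0, 0, 0, -1, 0, 0, 0, 0]'

```text
time_s: 26.15
tcp_pos: [630.2, 27.1, 172.9]
eef_rot: [[-0.091, 0.996, -0.001], [0.996, 0.091, 0.0], [0.0, -0.001, -1.0]]
ft_force: [-0.2, -0.4, -0.3]
width: 1.001
```

```bash
python3 go.py 435 17 170 95; python3 - <<'E'
from wm import *
meas((435,16),tag="w9")
o=manip.get_obs(); f=manip.grab_frame("wrist"); print(proj(f,[[435,16.5,15],[631,26,70]],o))
E
```

```text
tcp [630.2  27.1 172.9] ang 95.21 shift [   7.7 -195.3    3.2] roll 0.21 F [-0.2 -0.4 -0.3] w 85.1 t 26.15 q6 -6.1
thr 160 c(438.4,17.8) 179.3 x 60.6 ang -85.15
thr 165 c(438.7,17.5) 178.6 x 59.7 ang -85.12
thr 170 c(438.9,17.4) 178.5 x 59.3 ang -85.12
thr 175 c(439.0,18.0) 177.4 x 58.8 ang -85.06
thr 180 c(439.1,17.8) 177.0 x 58.1 ang -85.10
thr 185 c(439.2,17.4) 176.3 x 57.2 ang -85.26
[[112.23393708 207.05103046]
 [320.69785321 229.56700053]]
```

Call:
jog_arm --plan '[-1, 0.002, -0.03, 0, 0.3, -1, 0.002, -0.045, 0, 0, -1, 0.002, -0.045, 0, 0, -1, 0.002, -0.04, 0.01, 0, -1, 0, -0.0315, 0.03, 0, -1, 0, 0, 0.03, 0, -1, 0, 0, 0.023, 0, -1, 0, 0, 0, 0, -1, 0, 0, 0, 0, -1, 0, 0, 0, 0]'

```text
time_s: 27.5
tcp_pos: [439.6, 18.5, 81.8]
eef_rot: [[-0.086, 0.996, 0.001], [0.996, 0.086, -0.0], [-0.0, 0.001, -1.0]]
ft_force: [-0.0, 0.7, -0.4]
width: 0.997
```

```bash
cat > fin.py <<'E'
# measure plate near; print move to grasp
from wm import *
x,y,tag,zt=float(sys.argv[1]),float(sys.argv[2]),sys.argv[3],float(sys.argv[4])
r=meas((x,y),tag=tag); o=manip.get_obs(); R=np.array(o["eef_rot"])
r=np.median(np.array(r),0); print("tool shift",(R.T@(np.array([r[1],r[2],zt])-o["tcp_pos"])).round(1),"roll",-((r[5]-np.degrees(np.arctan2(R[1,0],R[0,0]))+90)%180-90),"tcp",o["tcp_pos"].round(1))
E
python3 fin.py 438.8 17.7 w10 -31.5
```

```text
thr 150 c(438.0,17.8) 178.7 x 60.2 ang -85.07
thr 155 c(438.0,17.5) 178.1 x 59.9 ang -85.08
thr 160 c(438.2,17.5) 178.1 x 59.3 ang -85.07
thr 165 c(438.1,17.9) 177.2 x 58.8 ang -85.07
tool shift [ -0.7  -1.7 113.2] roll -0.017457443897569647 tcp [439.6  18.5  81.7]
```

Call:
jog_arm --plan '[-1, -0.0007, -0.0017, 0.03, 0, -1, 0, 0, 0.04, 0, -1, 0, 0, 0.025, 0, -1, 0, 0, 0.015, 0, -1, 0, 0, 0.003, 0, -1, 0, 0, 0, 0, 1, 0, 0, 0, 0, 1, 0, 0, 0, 0, 1, 0, 0, 0, 0, 1, 0, 0, 0, 0]'

```text
time_s: 28.8
tcp_pos: [438.1, 17.6, -31.1]
eef_rot: [[-0.086, 0.996, 0.001], [0.996, 0.086, -0.0], [-0.0, 0.001, -1.0]]
ft_force: [-3.6, 0.3, 10.8]
width: 0.689
```

Call:
jog_arm --plan '[1, 0, 0, 0, 0, 1, 0, 0, -0.01, 0, 1, 0, 0, -0.03, 0, 1, 0, 0, -0.045, 0, 1, 0, 0, -0.045, 0, 1, 0, 0, -0.03, 0, 1, 0, 0, -0.012, 0, 1, 0, 0, 0, 0, 1, 0, 0, 0, 0, 1, 0, 0, 0, 0]'

```text
time_s: 30.05
tcp_pos: [437.1, 17.7, 139.0]
eef_rot: [[-0.086, 0.996, -0.002], [0.996, 0.086, 0.0], [0.0, -0.002, -1.0]]
ft_force: [0.4, 0.6, -1.8]
width: 0.683
```

```bash
python3 go.py 630.8 27.1 140 95.2
```

```text
tcp [437.1  17.7 139. ] ang 94.91 shift [ -7.2 193.8  -1.4] roll -0.29 F [ 0.4  0.6 -1.8] w 58.1 t 30.05 q6 -7.4
```

Call:
jog_arm --plan '[1, 0, 0.02, -0.001, -0.3, 1, -0.002, 0.04, 0, 0, 1, -0.002, 0.04, 0, 0, 1, -0.002, 0.04, 0, 0, 1, -0.001, 0.035, 0, 0, 1, 0, 0.0188, 0, 0, 1, 0, 0, 0, 0, 1, 0, 0, 0, 0, 1, 0, 0, 0, 0, 1, 0, 0, 0, 0]'

```text
time_s: 31.3
tcp_pos: [630.9, 28.1, 141.2]
eef_rot: [[-0.091, 0.996, 0.0], [0.996, 0.091, -0.0], [-0.0, 0.0, -1.0]]
ft_force: [0.5, -0.0, -1.9]
width: 0.685
```

```bash
cat > hole.py <<'E'
from h import *
import sys
off=float(sys.argv[1]) # plate top above TCP
o=manip.get_obs(); R=np.array(o["eef_rot"]); f=manip.grab_frame("wrist"); g=f["image"].min(2); cv2.imwrite("pics/h.png",f["image"])
ref=cv2.imread("pics/w6.png") if 0 else None
x0,y0=285,80; m=(g[y0:160,x0:360]<158).astype(np.uint8)
n,l,s,c=cv2.connectedComponentsWithStats(m); best=[i for i in range(1,n) if s[i,4]>600 and s[i,2]<60 and s[i,3]<60]
for i in best:
    x,y,w,h=s[i,:4]; p=(x0+x+w/2-.5,y0+y+h/2-.5); b=toplane(f,[p],o["tcp_pos"][2]+off,o)[0]
    print("bbox",x0+x,y0+y,w,h,"hole tool",(R.T@(b-o["tcp_pos"])).round(2))
    sub=g[y0+y+8:y0+y+h-1,x0+x+6:x0+x+w-5]; d=sub<85; yy,xx=np.nonzero(d); print("dark cols",x0+x+6+xx.min(),x0+x+6+xx.max(),"rows",y0+y+8+yy.min(),y0+y+8+yy.max()); print(sub[::2,::2])
# tilt check: far edge of plate
e=toplane(f,[(0,0)],0,o)
print("tcp",o["tcp_pos"].round(1),"ang",np.degrees(np.arctan2(R[1,0],R[0,0])).round(2),"F",o["ft_force"].round(1))
E
python3 hole.py 46.2
```

```text
bbox 296 92 48 49 hole tool [ 74.47   0.09 -46.2 ]
dark cols 302 338 rows 100 137
[[ 64  53  55  57  55  56  59  60  61  59  57  62  60  58  56  55  60  61
   59]
 [ 87  88  88  78  78  78  77  75  78  76  77  80  75  75  77  76  77  78
   63]
 [ 92  94  92  91  91  93  93  94  93  95  94  95  97  97  94  92  93  93
   65]
 [ 94  89  91  93  91  90  89  89  88  89  92  88  90  91  88  88  90  92
   66]
 [181 176 175 177 178 178 174 178 177 177 177 176 175 178 161 160 160 166
   54]
 [194 190 188 188 187 188 187 187 190 190 187 189 175 176 172 170 171 174
   53]
 [193 188 189 188 188 188 188 187 189 185 186 187 171 169 170 170 171 173
   51]
 [194 189 189 188 188 190 187 189 188 192 189 185 169 169 171 169 170 172
   50]
 [193 188 188 187 186 189 192 155 126 142 178 175 170 170 170 170 169 172
   52]
 [194 188 189 191 192 185  89  77  82  78  75 104 177 175 176 172 168 174
   50]
 [195 190 185 124 106  64  73  60  67  66  67  75  73  89 114 172 170 173
   52]
 [194 189 188 134  55  64  49  53  61  61  53  62  67  55 120 173 169 173
   51]
 [194 189 182 137  54  53  45  68  73  75  55  47  55  54 121 173 170 174
   55]
 [196 187 186 136  49  46  47  74  76  74  62  47  46  45 119 172 170 170
   57]
 [195 190 187 134  39  45  43  54  73  72  44  49  46  42 122 172 170 170
   56]
 [195 187 186 138  38  40  43  43  42  39  43  42  42  42 122 174 170 168
   58]
 [194 188 187 138  40  39  41  39  44  42  41  43  43  59 126 173 170 169
   56]
 [195 187 186 138  52  42  43  43  43  44  38  42  47  60 120 172 170 167
   55]
 [194 188 189 136  84  50  36  40  35  42  36  43  82  52 134 172 170 168
   55]
 [179 175 177 161 156 148 148 148 150 148 149 150 155 149 161 172 172 171
  149]]
tcp [630.9  28.1 141.2] ang 95.21 F [ 0.5 -0.  -1.9]
```

Call:
jog_arm --plan '[1, -0.0014, 0.0002, 0, 0, 1, 0, 0, 0, 0, 1, 0, 0, 0.008, 0, 1, 0, 0, 0.006, 0, 1, 0, 0, 0.006, 0, 1, 0, 0, 0.006, 0, 1, 0, 0, 0.006, 0, 1, 0, 0, 0.004, 0, 1, 0, 0, 0, 0, 1, 0, 0, 0, 0]'

```text
time_s: 32.6
tcp_pos: [631.6, 26.8, 105.2]
eef_rot: [[-0.091, 0.996, 0.0], [0.996, 0.091, -0.0], [-0.0, 0.0, -1.0]]
ft_force: [0.4, 0.2, -1.9]
width: 0.684
```

Call:
jog_arm --plan '[1, 0, 0, 0.01, 0, 1, 0, 0, 0.01, 0, 1, 0, 0, 0.01, 0, 1, 0, 0, 0.01, 0, 1, 0, 0, 0.008, 0, 1, 0, 0, 0.006, 0, 1, 0, 0, 0.004, 0, 1, 0, 0, 0, 0, 1, 0, 0, 0, 0, 1, 0, 0, 0, 0]'

```text
time_s: 33.85
tcp_pos: [631.7, 26.8, 47.3]
eef_rot: [[-0.091, 0.996, 0.001], [0.996, 0.091, -0.0], [-0.0, 0.001, -1.0]]
ft_force: [-0.1, -0.3, -1.6]
width: 0.688
```

Call:
jog_arm --plan '[1, 0, 0, 0.002, 0, 1, 0, 0, 0.002, 0, 1, 0, 0, 0.002, 0, 1, 0, 0, 0.001, 0, 1, 0, 0, 0, 0, 1, 0, 0, 0, 0, 1, 0, 0, 0.001, 0, 1, 0, 0, 0, 0, 1, 0, 0, 0, 0, 1, 0, 0, 0, 0]'

```text
time_s: 35.1
tcp_pos: [631.6, 26.8, 39.9]
eef_rot: [[-0.091, 0.996, 0.001], [0.996, 0.091, -0.0], [-0.0, 0.001, -1.0]]
ft_force: [-6.2, 0.2, 7.7]
width: 0.687
```

Call:
jog_arm --plan '[-1, 0, 0, 0, 0, -1, 0, 0, 0, 0, -1, 0, 0, 0, 0, -1, 0, 0, -0.01, 0, -1, 0, 0, -0.03, 0, -1, 0, 0, -0.045, 0, -1, 0, 0, -0.035, 0, -1, 0, 0, -0.01, 0, -1, 0, 0, 0, 0, -1, 0, 0, 0, 0]'

```text
time_s: 36.35
tcp_pos: [630.9, 26.8, 167.3]
eef_rot: [[-0.091, 0.996, -0.002], [0.996, 0.091, 0.0], [0.0, -0.002, -1.0]]
ft_force: [0.2, 0.2, -0.6]
width: 0.999
```

```bash
python3 go.py 477.5 239 170 181.6; python3 - <<'E'
from wm import *
meas((477,239),tag="w11"); o=manip.get_obs(); f=manip.grab_frame("wrist"); print(proj(f,[[477,239,15]],o))
t=manip.grab_frame("top"); cv2.imwrite("pics/top2.png",t["image"])
# pile: white plate seen in wrist view
import itertools
meas((631,26),z=86,tag="w11b")
E
```

```text
tcp [630.9  26.8 167.3] ang 95.21 shift [ 225.3 -133.5   -2.3] roll -86.39 F [ 0.2  0.2 -0.6] w 84.9 t 36.35 q6 -6.1
[[143.45639591 -76.02860128]]
thr 155 c(631.3,26.6) 177.4 x 59.6 ang -85.22
thr 160 c(631.2,26.6) 177.4 x 59.4 ang -85.20
thr 165 c(631.1,27.1) 176.3 x 58.6 ang -84.96
thr 170 c(631.1,27.1) 176.2 x 58.5 ang -84.96
```

Call:
jog_arm --plan '[-1, 0.035, -0.02, 0, 0, -1, 0.038, -0.0225, 0, 0, -1, 0.038, -0.0225, 0, 0, -1, 0.038, -0.0225, 0, 0, -1, 0.038, -0.0225, 0, 0, -1, 0.038, -0.0235, 0, 0, -1, 0, 0, 0.02, -10.5, -1, 0, 0, 0.02, -10.5, -1, 0, 0, 0.02, -10.5, -1, 0, 0, 0.01, -10.5]'

```text
time_s: 37.8
tcp_pos: [477.6, 238.6, 97.6]
eef_rot: [[-0.738, 0.675, -0.002], [0.675, 0.738, -0.001], [0.001, -0.002, -1.0]]
ft_force: [0.1, -0.3, -0.4]
width: 0.999
```

Call:
jog_arm --plan '[-1, 0, 0, 0.01, -10.5, -1, 0, 0, 0.005, -10.5, -1, 0, 0, 0, -10.5, -1, 0, 0, 0, -10.5, -1, 0, 0, 0, -2.4, -1, 0, 0, 0, 0, -1, 0, 0, 0, 0, -1, 0, 0, 0, 0, -1, 0, 0, 0, 0, -1, 0, 0, 0, 0]'

```text
time_s: 39.05
tcp_pos: [478.1, 238.8, 84.0]
eef_rot: [[-1.0, -0.028, 0.0], [-0.028, 1.0, 0.0], [-0.0, 0.0, -1.0]]
ft_force: [-0.5, -0.3, 0.5]
width: 0.996
```

```bash
python3 fin.py 477.5 239 w12 -30
```

```text
thr 150 c(480.5,239.4) 181.0 x 60.0 ang 1.86
thr 155 c(479.9,239.4) 178.8 x 59.9 ang 1.85
thr 160 c(479.8,239.5) 178.8 x 59.1 ang 2.08
thr 165 c(479.6,239.4) 177.8 x 58.9 ang 2.05
thr 170 c(479.7,239.5) 177.6 x 58.5 ang 2.23
thr 175 c(479.3,239.5) 176.1 x 58.0 ang 2.20
tool shift [ -1.6   0.7 114. ] roll -0.45877840395758085 tcp [478.1 238.7  84. ]
```

Call:
jog_arm --plan '[-1, -0.0017, 0.0007, 0.03, -0.4, -1, 0, 0, 0.04, 0, -1, 0, 0, 0.025, 0, -1, 0, 0, 0.015, 0, -1, 0, 0, 0.003, 0, -1, 0, 0, 0, 0, 1, 0, 0, 0, 0, 1, 0, 0, 0, 0, 1, 0, 0, 0, 0, 1, 0, 0, 0, 0]'

```text
time_s: 40.35
tcp_pos: [480.3, 239.7, -27.8]
eef_rot: [[-0.999, -0.035, 0.001], [-0.035, 0.999, 0.0], [-0.001, 0.0, -1.0]]
ft_force: [-3.3, -1.8, 9.6]
width: 0.681
```

Call:
jog_arm --plan '[1, 0, 0, 0, 0, 1, 0, 0, -0.01, 0, 1, 0, 0, -0.03, 0, 1, 0, 0, -0.045, 0, 1, 0, 0, -0.045, 0, 1, 0, 0, -0.03, 0, 1, 0, 0, -0.012, 0, 1, 0, 0, 0, 10.5, 1, 0, 0, 0, 10.5, 1, 0, 0, 0, 10.5]'

```text
time_s: 41.6
tcp_pos: [479.4, 239.3, 142.1]
eef_rot: [[-0.867, 0.497, -0.001], [0.497, 0.867, -0.001], [0.001, -0.001, -1.0]]
ft_force: [0.3, -0.1, -2.4]
width: 0.683
```

Call:
jog_arm --plan '[1, 0, 0, 0, 10.5, 1, 0, 0, 0, 10.5, 1, 0, 0, 0, 10.5, 1, 0, 0, 0, 10.5, 1, 0, 0, 0, 10.5, 1, 0, 0, 0, 2.6, 1, 0, 0, 0, 0, 1, 0, 0, 0, 0, 1, 0, 0, 0, 0, 1, 0, 0, 0, 0]'

```text
time_s: 42.85
tcp_pos: [479.8, 239.5, 142.9]
eef_rot: [[-0.095, 0.996, -0.0], [0.996, 0.095, -0.0], [-0.0, -0.0, -1.0]]
ft_force: [-0.9, 0.3, -1.7]
width: 0.682
```

```bash
python3 go.py 631.2 26.8 143 95.2
```

```text
tcp [479.8 239.5 142.9] ang 95.43 shift [-2.261e+02  1.306e+02 -1.000e-01] roll 0.23 F [-0.9  0.3 -1.7] w 58.0 t 42.85 q6 17.2
```

Call:
jog_arm --plan '[1, -0.036, 0.02, 0, 0.2, 1, -0.04, 0.0225, 0, 0, 1, -0.04, 0.0225, 0, 0, 1, -0.04, 0.0225, 0, 0, 1, -0.04, 0.0225, 0, 0, 1, -0.02, 0.014, 0, 0, 1, -0.01, 0.0065, 0, 0, 1, 0, 0, 0, 0, 1, 0, 0, 0, 0, 1, 0, 0, 0, 0]'

```text
time_s: 44.1
tcp_pos: [630.1, 27.2, 143.2]
eef_rot: [[-0.092, 0.996, 0.0], [0.996, 0.092, 0.0], [0.0, 0.0, -1.0]]
ft_force: [-0.5, 0.7, -2.1]
width: 0.683
```

```bash
python3 hole.py 43.5 | grep -v "^ *\["
```

```text
bbox 296 95 46 47 hole tool [ 74.    -0.26 -43.5 ]
dark cols 311 332 rows 116 139
bbox 309 114 26 27 hole tool [ 71.03   0.79 -43.5 ]
dark cols 315 329 rows 122 139
tcp [630.1  27.2 143.2] ang 95.27 F [-0.5  0.7 -2.1]
```

Call:
jog_arm --plan '[1, -0.0005, 0.0013, 0, 0, 1, 0, 0, 0, 0, 1, 0, 0, 0.008, 0, 1, 0, 0, 0.006, 0, 1, 0, 0, 0.006, 0, 1, 0, 0, 0.006, 0, 1, 0, 0, 0.006, 0, 1, 0, 0, 0.006, 0, 1, 0, 0, 0, 0, 1, 0, 0, 0, 0]'

```text
time_s: 45.4
tcp_pos: [631.9, 26.0, 105.2]
eef_rot: [[-0.091, 0.996, 0.0], [0.996, 0.091, 0.0], [-0.0, 0.0, -1.0]]
ft_force: [0.1, 0.7, -1.9]
width: 0.678
```

Call:
jog_arm --plan '[1, 0, 0, 0.01, 0, 1, 0, 0, 0.01, 0, 1, 0, 0, 0.008, 0, 1, 0, 0, 0.006, 0, 1, 0, 0, 0.003, 0, 1, 0, 0, 0.002, 0, 1, 0, 0, 0, 0, 1, 0, 0, 0, 0, 1, 0, 0, 0, 0, 1, 0, 0, 0, 0]'

```text
time_s: 46.65
tcp_pos: [631.8, 26.0, 66.1]
eef_rot: [[-0.091, 0.996, 0.0], [0.996, 0.091, 0.0], [-0.0, 0.0, -1.0]]
ft_force: [0.7, -0.2, -2.5]
width: 0.683
```

Call:
jog_arm --plan '[1, 0.0006, 0, 0.002, 0, 1, 0, 0, 0.002, 0, 1, 0, 0, 0.001, 0, 1, 0, 0, 0.001, 0, 1, 0, 0, 0, 0, 1, 0, 0, 0, 0, 1, 0, 0, 0.001, 0, 1, 0, 0, 0, 0, 1, 0, 0, 0, 0, 1, 0, 0, 0, 0]'

```text
time_s: 47.9
tcp_pos: [631.7, 26.6, 59.0]
eef_rot: [[-0.091, 0.996, 0.0], [0.996, 0.091, -0.0], [-0.0, 0.0, -1.0]]
ft_force: [0.3, 0.4, -1.7]
width: 0.683
```

Call:
jog_arm --plan '[1, 0, 0, 0.001, 0, 1, 0, 0, 0, 0, 1, 0, 0, 0.0005, 0, 1, 0, 0, 0, 0, 1, 0, 0, 0, 0, 1, 0, 0, 0, 0, 1, 0, 0, 0, 0, 1, 0, 0, 0, 0, 1, 0, 0, 0, 0, 1, 0, 0, 0, 0]'

```text
time_s: 49.15
tcp_pos: [631.8, 26.6, 58.2]
eef_rot: [[-0.091, 0.996, 0.0], [0.996, 0.091, 0.0], [-0.0, 0.0, -1.0]]
ft_force: [-3.6, -0.6, 7.0]
width: 0.683
```

Call:
jog_arm --plan '[-1, 0, 0, 0, 0, -1, 0, 0, 0, 0, -1, 0, 0, 0, 0, -1, 0, 0, -0.01, 0, -1, 0, 0, -0.03, 0, -1, 0, 0, -0.04, 0, -1, 0, 0, -0.025, 0, -1, 0, 0, -0.005, 0, -1, 0, 0, 0, 0, -1, 0, 0, 0, 0]'

```text
time_s: 50.4
tcp_pos: [631.2, 26.6, 166.1]
eef_rot: [[-0.091, 0.996, -0.002], [0.996, 0.091, 0.0], [0.0, -0.002, -1.0]]
ft_force: [0.0, -0.1, -0.2]
width: 0.998
```

```bash
python3 go.py 465.7 390.5 170 185.9; python3 - <<'E'
from wm import *
meas((631,26),z=101,tag="w13")
E
```

```text
tcp [631.2  26.6 166.1] ang 95.21 shift [ 377.4 -131.8   -3.5] roll -90.69 F [ 0.  -0.1 -0.2] w 84.8 t 50.4 q6 -6.1
thr 150 c(632.3,22.8) 184.8 x 62.4 ang -85.70
thr 155 c(631.5,25.3) 178.6 x 60.1 ang -84.84
thr 160 c(631.8,25.8) 177.8 x 59.5 ang -84.92
thr 165 c(631.8,25.8) 177.8 x 59.4 ang -84.89
thr 170 c(631.8,25.5) 177.2 x 59.1 ang -84.79
thr 175 c(631.6,26.0) 176.3 x 58.0 ang -84.77
```

Call:
jog_arm --plan '[-1, 0.037, -0.012, 0, 0, -1, 0.0425, -0.015, 0, 0, -1, 0.0425, -0.015, 0, 0, -1, 0.0425, -0.015, 0, 0, -1, 0.0425, -0.015, 0, 0, -1, 0.0425, -0.015, 0, 0, -1, 0.0425, -0.015, 0, 0, -1, 0.0425, -0.015, 0, 0, -1, 0.0425, -0.015, 0, 0, -1, 0, 0, 0, -10.5]'

```text
time_s: 51.7
tcp_pos: [464.2, 392.3, 166.5]
eef_rot: [[-0.276, 0.961, -0.001], [0.961, 0.276, -0.001], [-0.0, -0.001, -1.0]]
ft_force: [-0.9, -0.5, -0.7]
width: 1.003
```

Call:
jog_arm --plan '[-1, 0, 0, 0.02, -10.5, -1, 0, 0, 0.02, -10.5, -1, 0, 0, 0.02, -10.5, -1, 0, 0, 0.015, -10.5, -1, 0, 0, 0.005, -10.5, -1, 0, 0, 0, -10.5, -1, 0, 0, 0, -10.5, -1, 0, 0, 0, -6.7, -1, 0, 0, 0, 0, -1, 0, 0, 0, 0]'

```text
time_s: 52.95
tcp_pos: [465.9, 389.9, 87.1]
eef_rot: [[-0.995, -0.1, -0.0], [-0.1, 0.995, -0.0], [0.0, -0.0, -1.0]]
ft_force: [0.6, 0.3, -0.5]
width: 1.003
```

```bash
python3 fin.py 466 391 w14 -28
```

```text
thr 160 c(472.7,391.4) 186.2 x 59.9 ang 5.63
thr 165 c(468.7,391.0) 178.3 x 59.2 ang 5.95
thr 170 c(468.6,390.7) 176.8 x 58.5 ang 5.89
tool shift [ -2.9   0.8 115.2] roll -0.10613603357467127 tcp [465.9 390.   87.2]
```

Call:
jog_arm --plan '[-1, -0.0028, 0.0006, 0.03, 0, -1, 0, 0, 0.04, 0, -1, 0, 0, 0.025, 0, -1, 0, 0, 0.015, 0, -1, 0, 0, 0.0045, 0, -1, 0, 0, 0, 0, 1, 0, 0, 0, 0, 1, 0, 0, 0, 0, 1, 0, 0, 0, 0, 1, 0, 0, 0, 0]'

```text
time_s: 54.25
tcp_pos: [469.2, 391.2, -25.6]
eef_rot: [[-0.995, -0.103, 0.001], [-0.103, 0.995, 0.001], [-0.001, 0.001, -1.0]]
ft_force: [-2.9, -1.7, 8.2]
width: 0.678
```

Call:
jog_arm --plan '[1, 0, 0, 0, 0, 1, 0, 0, -0.01, 0, 1, 0, 0, -0.03, 0, 1, 0, 0, -0.045, 0, 1, 0, 0, -0.045, 0, 1, 0, 0, -0.03, 0, 1, 0, 0, -0.012, 0, 1, 0, 0, 0, 10.5, 1, 0, 0, 0, 10.5, 1, 0, 0, 0, 10.5]'

```text
time_s: 55.5
tcp_pos: [468.3, 390.6, 144.0]
eef_rot: [[-0.899, 0.437, -0.001], [0.437, 0.899, -0.001], [0.001, -0.002, -1.0]]
ft_force: [-0.0, -0.6, -2.1]
width: 0.674
```

Call:
jog_arm --plan '[1, 0, 0, 0, 10.5, 1, 0, 0, 0, 10.5, 1, 0, 0, 0, 10.5, 1, 0, 0, 0, 10.5, 1, 0, 0, 0, 10.5, 1, 0, 0, 0, 6.5, 1, 0, 0, 0, 0, 1, 0, 0, 0, 0, 1, 0, 0, 0, 0, 1, 0, 0, 0, 0]'

```text
time_s: 56.75
tcp_pos: [468.7, 390.9, 144.9]
eef_rot: [[-0.095, 0.995, -0.0], [0.995, 0.095, -0.0], [-0.0, -0.0, -1.0]]
ft_force: [0.0, 0.1, -1.7]
width: 0.673
```

```bash
python3 go.py 631.2 26.8 145 95.2
```

```text
tcp [468.7 390.9 144.9] ang 95.46 shift [-3.779e+02  1.272e+02 -1.000e-01] roll 0.26 F [ 0.   0.1 -1.7] w 57.2 t 56.75 q6 30.9
```

Call:
jog_arm --plan '[1, -0.037, 0.012, 0, 0.2, 1, -0.045, 0.015, 0, 0, 1, -0.045, 0.015, 0, 0, 1, -0.045, 0.015, 0, 0, 1, -0.045, 0.015, 0, 0, 1, -0.045, 0.015, 0, 0, 1, -0.045, 0.015, 0, 0, 1, -0.04, 0.013, 0, 0, 1, -0.02, 0.008, 0, 0, 1, -0.011, 0.005, 0, 0]'

```text
time_s: 58.0
tcp_pos: [630.9, 25.7, 144.9]
eef_rot: [[-0.091, 0.996, -0.0], [0.996, 0.091, 0.0], [0.0, -0.0, -1.0]]
ft_force: [-0.8, 1.5, -1.7]
width: 0.67
```

Call:
jog_arm --plan '[1, 0, 0, 0, 0, 1, 0, 0, 0, 0, 1, 0, 0, 0, 0, 1, 0, 0, 0, 0, 1, 0, 0, 0, 0, 1, 0, 0, 0, 0, 1, 0, 0, 0, 0, 1, 0, 0, 0, 0, 1, 0, 0, 0, 0, 1, 0, 0, 0, 0]'

```text
time_s: 59.25
tcp_pos: [630.7, 26.1, 145.0]
eef_rot: [[-0.091, 0.996, -0.0], [0.996, 0.091, 0.0], [0.0, -0.0, -1.0]]
ft_force: [-1.3, -0.6, -3.2]
width: 0.671
```

```bash
python3 hole.py 40.7 | grep -v "^ *\["; python3 - <<'E'
import cv2; cv2.imwrite("pics/w15.png",cv2.resize(cv2.imread("pics/h.png")[60:220,220:420],None,fx=3,fy=3))
E
```

```text
bbox 297 95 45 47 hole tool [ 74.18  -0.09 -40.7 ]
dark cols 310 332 rows 113 138
bbox 308 112 27 28 hole tool [ 71.65   0.62 -40.7 ]
dark cols 314 329 rows 120 138
tcp [630.7  26.1 145. ] ang 95.21 F [-1.3 -0.6 -3.2]
```

View pics/w15.png

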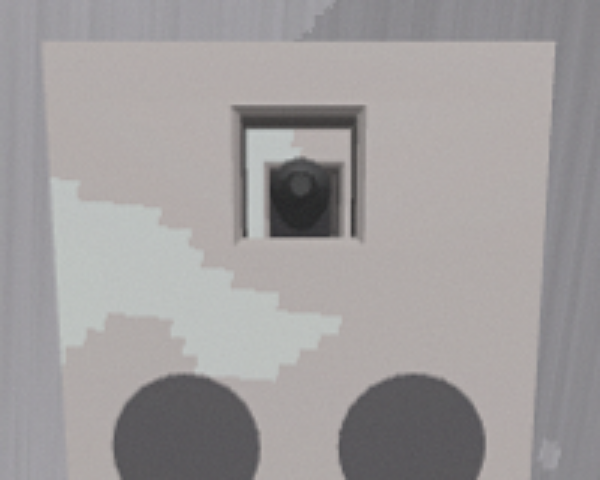

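Call:
jog_arm --plan '[1, 0.0005, 0.0005, 0, 0, 1, 0, 0, 0, 0, 1, 0, 0, 0.008, 0, 1, 0, 0, 0.006, 0, 1, 0, 0, 0.006, 0, 1, 0, 0, 0.006, 0, 1, 0, 0, 0.006, 0, 1, 0, 0, 0.006, 0, 1, 0, 0, 0, 0, 1, 0, 0, 0, 0]'

```text
time_s: 60.55
tcp_pos: [631.2, 26.7, 107.2]
eef_rot: [[-0.091, 0.996, 0.0], [0.996, 0.091, -0.0], [-0.0, 0.0, -1.0]]
ft_force: [-0.5, 0.0, -2.0]
width: 0.671
```

Call:
jog_arm --plan '[1, 0, 0, 0.008, 0, 1, 0, 0, 0.008, 0, 1, 0, 0, 0.005, 0, 1, 0, 0, 0.002, 0, 1, 0, 0, 0.002, 0, 1, 0, 0, 0.001, 0, 1, 0, 0, 0, 0, 1, 0, 0, 0, 0, 1, 0, 0, 0, 0, 1, 0, 0, 0, 0]'

```text
time_s: 61.8
tcp_pos: [631.1, 26.7, 81.0]
eef_rot: [[-0.091, 0.996, 0.0], [0.996, 0.091, 0.0], [0.0, 0.0, -1.0]]
ft_force: [-0.1, -0.2, -2.0]
width: 0.674
```

Call:
jog_arm --plan '[1, 0, 0, 0.001, 0, 1, 0, 0, 0.001, 0, 1, 0, 0, 0.001, 0, 1, 0, 0, 0.001, 0, 1, 0, 0, 0, 0, 1, 0, 0, 0, 0, 1, 0, 0, 0.0005, 0, 1, 0, 0, 0, 0, 1, 0, 0, 0, 0, 1, 0, 0, 0, 0]'

```text
time_s: 63.05
tcp_pos: [631.1, 26.7, 76.5]
eef_rot: [[-0.091, 0.996, 0.0], [0.996, 0.091, -0.0], [-0.0, 0.0, -1.0]]
ft_force: [-0.2, -0.5, -1.6]
width: 0.673
```

Call:
jog_arm --plan '[1, 0, 0, 0.001, 0, 1, 0, 0, 0, 0, 1, 0, 0, 0, 0, 1, 0, 0, 0, 0, 1, 0, 0, 0, 0, 1, 0, 0, 0, 0, 1, 0, 0, 0, 0, 1, 0, 0, 0, 0, 1, 0, 0, 0, 0, 1, 0, 0, 0, 0]'

```text
time_s: 64.3
tcp_pos: [631.1, 26.7, 75.5]
eef_rot: [[-0.091, 0.996, 0.0], [0.996, 0.091, 0.0], [0.0, 0.0, -1.0]]
ft_force: [0.6, -0.3, -1.6]
width: 0.674
```

Call:
jog_arm --plan '[1, 0, 0, 0.0005, 0, 1, 0, 0, 0, 0, 1, 0, 0, 0.0005, 0, 1, 0, 0, 0, 0, 1, 0, 0, 0, 0, 1, 0, 0, 0, 0, 1, 0, 0, 0, 0, 1, 0, 0, 0, 0, 1, 0, 0, 0, 0, 1, 0, 0, 0, 0]'

```text
time_s: 65.55
tcp_pos: [631.2, 26.7, 75.3]
eef_rot: [[-0.091, 0.996, 0.001], [0.996, 0.091, -0.0], [-0.0, 0.001, -1.0]]
ft_force: [-5.8, 0.7, 8.3]
width: 0.678
```

Call:
jog_arm --plan '[-1, 0, 0, 0, 0, -1, 0, 0, 0, 0, -1, 0, 0, 0, 0, -1, 0, 0, -0.01, 0, -1, 0, 0, -0.03, 0, -1, 0, 0, -0.035, 0, -1, 0, 0, -0.02, 0, -1, 0, 0, -0.005, 0, -1, 0, 0, 0, 0, -1, 0, 0, 0, 0]'

```text
time_s: 66.8
tcp_pos: [630.7, 26.7, 173.4]
eef_rot: [[-0.091, 0.996, -0.002], [0.996, 0.091, 0.0], [0.0, -0.002, -1.0]]
ft_force: [-0.6, -0.2, -0.5]
width: 1.002
```

```bash
python3 go.py 464 -405 175 8.7; python3 - <<'E'
from wm import *
meas((631,26),z=116,tag="w16")
t=manip.grab_frame("top"); cv2.imwrite("pics/top3.png",cv2.resize(t["image"][130:280,150:510],None,fx=2.2,fy=2.2))
g=t["image"].max(2); m=(g[190:270,455:505]<55).astype(np.uint8); mo=cv2.moments(m,True); print("bar px",mo["m10"]/mo["m00"]+455,mo["m01"]/mo["m00"]+190,mo["m00"]); print(toplane(t,[(mo["m10"]/mo["m00"]+455,mo["m01"]/mo["m00"]+190)],36))
E
```

```text
tcp [630.7  26.7 173.4] ang 95.21 shift [-414.8 -205.3   -1.4] roll 86.51 F [-0.6 -0.2 -0.5] w 85.2 t 66.8 q6 -6.1
thr 150 c(631.1,25.7) 179.0 x 60.8 ang -84.79
thr 155 c(631.5,25.9) 177.9 x 60.3 ang -85.14
thr 160 c(631.0,25.8) 177.6 x 59.6 ang -84.81
thr 165 c(631.0,26.3) 176.8 x 59.3 ang -84.74
thr 170 c(631.3,26.2) 176.8 x 59.0 ang -84.92
thr 175 c(631.0,26.2) 176.8 x 58.0 ang -84.85
thr 180 c(631.1,26.7) 175.9 x 57.6 ang -84.75
bar px 480.51072961373393 227.8154506437768 233.0
[[ 460.50961131 -401.60530868   36.        ]]
```

View pics/top3.png

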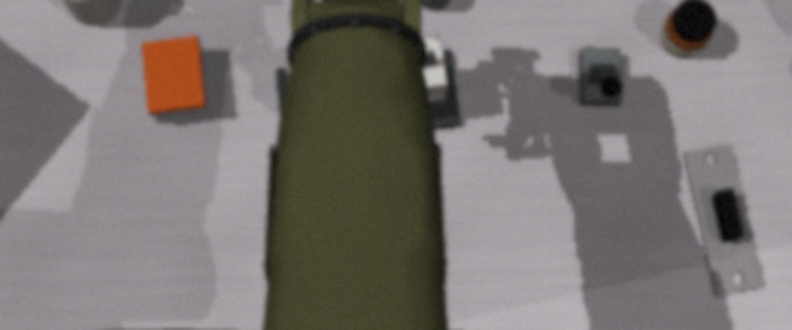

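The bench is clear apart from the cover, which hasn't moved (bar at crop (728,215)). Moving to the cover.

Call:
jog_arm --plan '[-1, -0.036, -0.018, 0, 0, -1, -0.042, -0.021, 0, 0, -1, -0.042, -0.021, 0, 0, -1, -0.042, -0.021, 0, 0, -1, -0.042, -0.021, 0, 0, -1, -0.042, -0.021, 0, 0, -1, -0.042, -0.021, 0, 0, -1, -0.042, -0.021, 0, 0, -1, -0.042, -0.021, 0, 0, -1, -0.042, -0.02, 0, 0]'

```text
time_s: 68.15
tcp_pos: [462.8, -405.6, 174.1]
eef_rot: [[-0.091, 0.996, -0.0], [0.996, 0.091, 0.0], [0.0, -0.0, -1.0]]
ft_force: [0.2, -0.4, -0.8]
width: 1.0
```

Call:
jog_arm --plan '[-1, 0, 0, 0.01, 10.5, -1, 0, 0, 0.02, 10.5, -1, 0, 0, 0.02, 10.5, -1, 0, 0, 0.01, 10.5, -1, 0, 0, 0, 10.5, -1, 0, 0, 0, 10.5, -1, 0, 0, 0, 10.5, -1, 0, 0, 0, 10.5, -1, 0, 0, 0, 2.5, -1, 0, 0, 0, 0]'

```text
time_s: 69.4
tcp_pos: [463.5, -404.2, 114.1]
eef_rot: [[0.988, 0.152, -0.0], [0.152, -0.988, 0.0], [-0.0, -0.0, -1.0]]
ft_force: [-0.2, -0.1, -0.8]
width: 0.996
```

```bash
python3 go.py 464 -405 110 8.7; python3 - <<'E'
from h import *
o=manip.get_obs(); f=manip.grab_frame("wrist"); cv2.imwrite("pics/w17.png",f["image"]); print(proj(f,[[464,-405,38],[540,-393,6],[391,-415,6]],o).round())
E
```

```text
tcp [ 463.5 -404.2  114.1] ang 8.74 shift [0.4 0.9 4.1] roll 0.04 F [-0.2 -0.1 -0.8] w 84.7 t 69.4 q6 36.8
[[319. 237.]
 [319. 128.]
 [318. 310.]]
```

View pics/w17.png

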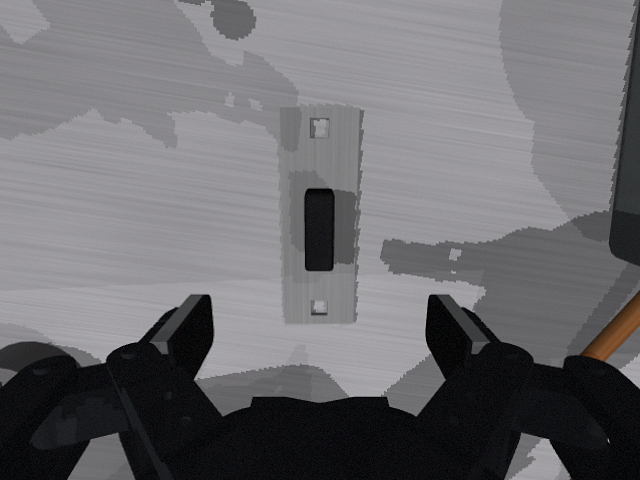

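The cover is centred in view, holes at (319.5,127.5) and (319,307), bar (305..334, 188..271).

```bash
python3 - <<'E'
from h import *
o=manip.get_obs(); f=manip.grab_frame("wrist"); R=np.array(o["eef_rot"]); g=f["image"].max(2)
def T(uv,z): return (toplane(f,uv,z,o)-o["tcp_pos"])@R
h=T([(319.5,127.5),(319,307)],5); print(h.round(2),h.mean(0).round(2),np.degrees(np.arctan2(h[0,1]-h[1,1],h[0,0]-h[1,0])))
print("bar top front/rear",T([(319.5,188),(319.5,271)],38).round(1),T([(319.5,271)],6).round(1))
gb=f["image"].min(2); 
for (x0,y0) in((300,110),(300,290)): print(gb[y0:y0+36:3,x0:x0+40:3])
print("shift to z -17:",o["tcp_pos"][2]+17)
E
```

```text
[[ 77.51   1.04 109.11]
 [-71.4    0.59 109.16]] [  3.06   0.82 109.13] 0.17394195794714057
bar top front/rear [[ 35.9   1.   76.1]
 [-25.9   1.   76.1]] [[-37.8   1.  108.1]]
[[132 132 129 130 128 125 132 131 127 127 128 130 129 126]
 [115 131 127 130 131 125 134 132 128 128 128 132 131 127]
 [114 132 130 130 133 125 134 132 131 128 126 131 128 124]
 [115 130 128 121  91  91  92 136 134  75 128 133 128 127]
 [119 130 130 124 100 153 153 153 151 137 127 131 131 128]
 [118 130 129 122  97 148 150 150 151 135 129 130 131 125]
 [128 132 128 125  98 112 147 144 143 128 127 131 129 127]
 [131 130 128 126  97 115 153 152 150 135 129 131 130 124]
 [128 131 126 124  97 143 150 146 135 126 128 132 128 124]
 [129 130 129 125  78 121 121 106 130 125 126 131 128 125]
 [128 130 128 128 129 124 131 131 128 130 129 128 130 124]
 [130 129 127 129 130 124 134 130 130 128 128 131 129 125]]
[[130 136 133 136 134 133 134 133 132 133 135 133 136 131]
 [130 137 132 137 135 133 132 134 131 137 132 134 135 133]
 [130 136 132 140 135 132 133 133 130 137 132 133 132 134]
 [129 139 131 139 130 127 133 133 131 138 132 132 134 134]
 [131 136 133 135 108 163 161 161 136 124 133 133 133 134]
 [132 139 132 138 113 166 167 166 136 126 131 134 130 133]
 [132 139 134 139 109 164 161 163 156 129 131 134 131 132]
 [131 137 134 138  92 109 146 147 145 119 132 132 132 132]
 [132 139 136 137  55  56  56  58  61 111 136 133 134 131]
 [131 141 135 137 136 132 132 134 131 137 133 134 133 133]
 [130 138 136 138 136 131 131 133 133 135 134 135 132 132]
 [140 144 141 141 138 138 139 139 139 143 138 140 144 138]]
shift to z -17: 131.13588939033917
```

Call:
jog_arm --plan '[-1, 0.003, 0.0008, 0.03, 0, -1, 0, 0, 0.04, 0, -1, 0, 0, 0.03, 0, -1, 0, 0, 0.02, 0, -1, 0, 0, 0.008, 0, -1, 0, 0, 0.003, 0, 1, 0, 0, 0, 0, 1, 0, 0, 0, 0, 1, 0, 0, 0, 0, 1, 0, 0, 0, 0]' --grip_force 60

```text
time_s: 70.75
tcp_pos: [467.0, -404.9, -15.9]
eef_rot: [[0.988, 0.152, 0.001], [0.152, -0.988, -0.001], [0.001, 0.001, -1.0]]
ft_force: [1.0, -1.6, 8.7]
width: 0.242
```

Call:
jog_arm --plan '[1, 0, 0, 0, 0, 1, 0, 0, 0, 0, 1, 0, 0, 0, 0, 1, 0, 0, 0, 0, 1, 0, 0, 0, 0, 1, 0, 0, 0, 0, 1, 0, 0, -0.005, 0, 1, 0, 0, -0.01, 0, 1, 0, 0, 0, 0, 1, 0, 0, 0, 0]'

```text
time_s: 72.0
tcp_pos: [466.6, -404.5, -1.6]
eef_rot: [[0.988, 0.151, -0.0], [0.151, -0.988, 0.0], [-0.0, -0.0, -1.0]]
ft_force: [-0.4, -0.2, -4.4]
width: 0.24
```

Call:
jog_arm --plan '[1, 0, 0, -0.03, 0, 1, 0, 0, -0.045, 0, 1, 0, 0, -0.045, 0, 1, 0, 0, -0.03, 0, 1, 0, 0, -0.01, 0, 1, 0, 0, 0, -10.5, 1, 0, 0, 0, -10.5, 1, 0, 0, 0, -10.5, 1, 0, 0, 0, -10.5, 1, 0, 0, 0, -10.5]'

```text
time_s: 73.25
tcp_pos: [466.3, -404.2, 156.6]
eef_rot: [[0.476, 0.879, -0.002], [0.879, -0.476, 0.002], [0.001, -0.003, -1.0]]
ft_force: [-0.5, -0.5, -3.9]
width: 0.242
```

Call:
jog_arm --plan '[1, 0, 0, 0, -10.5, 1, 0, 0, 0, -10.5, 1, 0, 0, 0, -10.5, 1, 0, 0, 0, -2.4, 1, 0, 0, 0, 0, 1, 0, 0, 0, 0, 1, 0, 0, 0, 0, 1, 0, 0, 0, 0, 1, 0, 0, 0, 0, 1, 0, 0, 0, 0]'

```text
time_s: 74.5
tcp_pos: [466.7, -404.6, 158.5]
eef_rot: [[-0.089, 0.996, 0.0], [0.996, 0.089, -0.0], [-0.0, 0.0, -1.0]]
ft_force: [-0.3, 0.4, -4.2]
width: 0.243
```

```bash
python3 go.py 631.3 26.7 160 95.2
```

```text
tcp [ 466.7 -404.6  158.5] ang 95.11 shift [415.  202.4  -1.5] roll -0.09 F [-0.3  0.4 -4.2] w 20.6 t 74.5 q6 -49.4
```

Call:
jog_arm --plan '[1, 0.036, 0.018, 0, 0, 1, 0.044, 0.021, 0, 0, 1, 0.044, 0.021, 0, 0, 1, 0.044, 0.021, 0, 0, 1, 0.044, 0.021, 0, 0, 1, 0.044, 0.021, 0, 0, 1, 0.044, 0.021, 0, 0, 1, 0.044, 0.021, 0, 0, 1, 0.044, 0.021, 0, 0, 1, 0.025, 0.0155, 0, 0]'

```text
time_s: 75.75
tcp_pos: [631.0, 27.0, 158.5]
eef_rot: [[-0.091, 0.996, 0.0], [0.996, 0.091, 0.0], [0.0, 0.0, -1.0]]
ft_force: [0.3, -0.4, -3.7]
width: 0.245
```

Call:
jog_arm --plan '[1, 0, 0, 0, 0, 1, 0, 0, 0, 0, 1, 0, 0, 0, 0, 1, 0, 0, 0, 0, 1, 0, 0, 0, 0, 1, 0, 0, 0, 0, 1, 0, 0, 0, 0, 1, 0, 0, 0, 0, 1, 0, 0, 0, 0, 1, 0, 0, 0, 0]'

```text
time_s: 77.0
tcp_pos: [630.6, 24.7, 158.5]
eef_rot: [[-0.089, 0.996, 0.0], [0.996, 0.089, -0.0], [-0.0, 0.0, -1.0]]
ft_force: [-0.2, -0.6, -3.0]
width: 0.243
```

```bash
python3 - <<'E'
from h import *
o=manip.get_obs(); f=manip.grab_frame("wrist"); print(o["tcp_pos"].round(1),o["ft_force"].round(1))
print("exp rod",proj(f,[[624.36,100.53,155]],o).round(1))
cv2.imwrite("pics/w18.png",cv2.resize(f["image"][60:220,220:420],None,fx=3,fy=3,interpolation=cv2.INTER_CUBIC))
E
```

```text
[630.6  24.7 158.5] [-0.2 -0.6 -3. ]
exp rod [[320.6 120. ]]
```

View pics/w18.png

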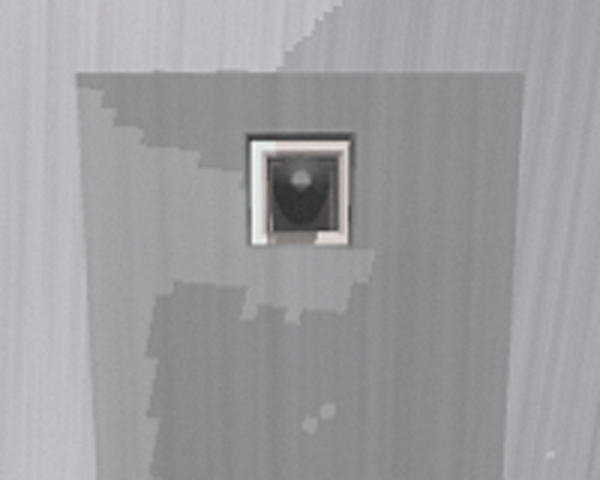

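The rod tip at crop (301,180) matches the prediction. The cover's hole centre is at crop (301,189.5).

```bash
python3 - <<'E'
from h import *
o=manip.get_obs(); f=manip.grab_frame("wrist"); R=np.array(o["eef_rot"])
a=toplane(f,[(320.3,120)],155,o)[0]; b=toplane(f,[(320.3,123.2)],o["tcp_pos"][2]+22.4,o)[0]
print(o["tcp_pos"].round(1),"rod",(R.T@(a-o["tcp_pos"])).round(2),"hole",(R.T@(b-o["tcp_pos"])).round(2),"move",(R.T@(a-b)).round(2))
E
```

```text
[630.5  24.7 158.5] rod [76.09  0.44  3.47] hole [ 73.35   0.4  -22.4 ] move [ 2.74  0.04 25.87]
```

Call:
jog_arm --plan '[1, 0.0027, 0.0003, 0, -0.1, 1, 0, 0, 0.004, 0, 1, 0, 0, 0.006, 0, 1, 0, 0, 0.006, 0, 1, 0, 0, 0.006, 0, 1, 0, 0, 0.005, 0, 1, 0, 0, 0.005, 0, 1, 0, 0, 0.004, 0, 1, 0, 0, 0, 0, 1, 0, 0, 0, 0]'

```text
time_s: 78.35
tcp_pos: [630.7, 27.4, 122.7]
eef_rot: [[-0.091, 0.996, 0.0], [0.996, 0.091, 0.0], [-0.0, 0.0, -1.0]]
ft_force: [-0.4, -0.1, -3.7]
width: 0.242
```

Call:
jog_arm --plan '[1, 0, 0, 0.005, 0, 1, 0, 0, 0.005, 0, 1, 0, 0, 0.003, 0, 1, 0, 0, 0.002, 0, 1, 0, 0, 0.001, 0, 1, 0, 0, 0, 0, 1, 0, 0, 0, 0, 1, 0, 0, 0, 0, 1, 0, 0, 0, 0, 1, 0, 0, 0, 0]'

```text
time_s: 79.6
tcp_pos: [630.6, 27.4, 106.5]
eef_rot: [[-0.091, 0.996, 0.0], [0.996, 0.091, 0.0], [0.0, 0.0, -1.0]]
ft_force: [-0.9, 0.1, -2.7]
width: 0.243
```

Call:
jog_arm --plan '[1, 0, 0, 0.001, 0, 1, 0, 0, 0.001, 0, 1, 0, 0, 0.001, 0, 1, 0, 0, 0.001, 0, 1, 0, 0, 0.001, 0, 1, 0, 0, 0, 0, 1, 0, 0, 0.0005, 0, 1, 0, 0, 0, 0, 1, 0, 0, 0, 0, 1, 0, 0, 0, 0]'

```text
time_s: 80.85
tcp_pos: [630.6, 27.4, 101.0]
eef_rot: [[-0.091, 0.996, 0.0], [0.996, 0.091, -0.0], [-0.0, 0.0, -1.0]]
ft_force: [-0.4, 0.9, -4.5]
width: 0.24
```

Call:
jog_arm --plan '[1, 0, 0, 0.0005, 0, 1, 0, 0, 0, 0, 1, 0, 0, 0.0005, 0, 1, 0, 0, 0, 0, 1, 0, 0, 0, 0, 1, 0, 0, 0, 0, 1, 0, 0, 0, 0, 1, 0, 0, 0, 0, 1, 0, 0, 0, 0, 1, 0, 0, 0, 0]'

```text
time_s: 82.1
tcp_pos: [630.6, 27.4, 100.0]
eef_rot: [[-0.091, 0.996, -0.0], [0.996, 0.091, 0.0], [0.0, -0.0, -1.0]]
ft_force: [0.6, -0.2, -3.8]
width: 0.244
```

Call:
jog_arm --plan '[1, 0, 0, 0.0005, 0, 1, 0, 0, 0, 0, 1, 0, 0, 0.0005, 0, 1, 0, 0, 0, 0, 1, 0, 0, 0.0005, 0, 1, 0, 0, 0, 0, 1, 0, 0, 0, 0, 1, 0, 0, 0, 0, 1, 0, 0, 0, 0, 1, 0, 0, 0, 0]'

```text
time_s: 83.35
tcp_pos: [630.8, 27.4, 99.9]
eef_rot: [[-0.091, 0.996, 0.001], [0.996, 0.091, -0.0], [-0.0, 0.001, -1.0]]
ft_force: [-7.0, -0.8, 11.5]
width: 0.243
```

Call:
jog_arm --plan '[1, 0, 0, -0.0005, 0, -1, 0, 0, 0, 0, -1, 0, 0, 0, 0, -1, 0, 0, 0, 0, -1, 0, 0, -0.01, 0, -1, 0, 0, -0.03, 0, -1, 0, 0, -0.04, 0, -1, 0, 0, -0.02, 0, -1, 0, 0, 0, 0, -1, 0, 0, 0, 0]'

```text
time_s: 84.6
tcp_pos: [630.2, 27.4, 198.0]
eef_rot: [[-0.091, 0.996, -0.001], [0.996, 0.091, 0.0], [0.0, -0.001, -1.0]]
ft_force: [-0.7, -0.2, -0.5]
width: 1.001
```

```bash
python3 - <<'E'
from h import *
o=manip.get_obs(); f=manip.grab_frame("wrist"); g=manip.grab_frame("side"); im=f["image"]
print(o["tcp_pos"].round(1))
# cover top plane z=122: holes/outline; bar
P=proj(f,[[631.2,26,122],[631.2,26,154]],o); print(P.round())
gm=im.max(2); x,y=P[1].astype(int); m=(gm<45).astype(np.uint8); m[:y-90]=0; m[y+90:]=0; m[:,:x-40]=0; m[:,x+40:]=0
n,l,s,c=cv2.connectedComponentsWithStats(m)
for i in range(1,n):
    if s[i,4]>300: print(s[i],c[i].round(1),toplane(f,[c[i]],140,o).round(1))
a=cv2.resize(im,(480,360)); b=cv2.resize(g["image"][150:320,200:340],None,fx=2.1,fy=2.1,interpolation=cv2.INTER_CUBIC)
cc=np.zeros((360,480+b.shape[1],3),np.uint8); cc[:,:480]=a; cc[:b.shape[0],480:]=b[:360]; cv2.imwrite("pics/w19.png",cc)
E
python3 go.py 560 -262 200 95.2
```

```text
[630.2  27.4 198. ]
[[321. 239.]
 [321. 252.]]
[ 304  199   34   93 3018] [320.  244.9] [[630.6  26.4 140. ]]
tcp [630.2  27.4 197.7] ang 95.21 shift [-281.8  -96.2   -2.1] roll 0.01 F [-0.2 -0.7 -0.1] w 84.5 t 84.7 q6 -6.1
```

The picture limit is reached, so I'll rely on numbers from here. The cover bar measures (630.6,26.4), on the stand's middle. Now the lever.

```bash
python3 go.py 530 -264 150 95.2
```

```text
tcp [630.2  27.4 197.7] ang 95.21 shift [-281.1 -126.2   47.9] roll 0.01 F [-0.2 -0.7 -0.1] w 84.5 t 84.7 q6 -6.1
```

Call:
jog_arm --plan '[-1, -0.02, -0.008, 0, 0, -1, -0.035, -0.016, 0, 0, -1, -0.042, -0.02, 0, 0, 1, -0.042, -0.02, 0, 0, 1, -0.042, -0.02, 0, 0, 1, -0.042, -0.02, 0, 0, 1, -0.035, -0.015, 0, 0, 1, -0.022, -0.007, 0, 0, 1, 0, 0, 0.02, 0, 1, 0, 0, 0.025, 0]'

```text
time_s: 85.95
tcp_pos: [529.7, -264.2, 153.4]
eef_rot: [[-0.09, 0.996, 0.0], [0.996, 0.09, -0.0], [-0.0, 0.0, -1.0]]
ft_force: [0.0, 0.2, 0.5]
width: 0.001
```

```bash
cat > sw.py <<'E'
from h import *
o=manip.get_obs(); f=manip.grab_frame("wrist"); cv2.imwrite("pics/sw.png",f["image"]); gm=f["image"].max(2)
print("tcp",o["tcp_pos"].round(1),"w",o["width"])
m=(cv2.GaussianBlur(gm,(5,5),0)<50).astype(np.uint8); n,l,s,c=cv2.connectedComponentsWithStats(m)
for i in range(1,n):
    if s[i,4]>150: print(s[i],c[i].round(1),[toplane(f,[c[i]],z,o)[0].round(1).tolist() for z in(92,102)])
print("expect off/on",proj(f,[[605,-264,92],[679,-264,92]],o).round())
E
python3 sw.py
```

```text
tcp [ 529.7 -264.2  153.4] w 0.0007102028967340551
[416   0 125   9 928] [478.    3.6] [[608.0, -113.8, 92.0], [604.4, -117.4, 102.0]]
[  16   52   65   82 2312] [58.8 96.9] [[362.1, -186.4, 92.0], [369.0, -186.9, 102.0]]
[404 198  12  48 166] [409.8 221.3] [[589.2, -244.3, 92.0], [586.5, -242.3, 102.0]]
[ 414  213   39   50 1126] [433.6 243.4] [[607.9, -258.2, 92.0], [604.3, -255.7, 102.0]]
[    0   283   640   197 71998] [324.3 413.5] [[546.1, -403.8, 92.0], [545.1, -395.1, 102.0]]
expect off/on [[428. 251.]
 [534. 260.]]
```

Call:
jog_arm --plan '[1, 0.002, 0, 0.03, 0, 1, 0, 0, 0.03, 0, 1, 0, 0, 0.02, 0, 1, 0, 0, 0.015, 0, 1, 0, 0, 0.007, 0, 1, -0.002, 0.02, 0, 0, 1, -0.002, 0.02, 0, 0, 1, -0.002, 0.02, 0, 0, 1, -0.001, 0.01, 0, 0, 1, 0, 0, 0, 0]'

```text
time_s: 87.25
tcp_pos: [601.2, -261.7, 52.6]
eef_rot: [[-0.091, 0.996, 0.001], [0.996, 0.091, -0.001], [-0.001, 0.001, -1.0]]
ft_force: [-0.4, 0.5, -0.6]
width: -0.005
```

```bash
python3 go.py 660 -265 51 95.2; python3 sw.py
```

```text
tcp [ 601.2 -261.7   52.6] ang 95.23 shift [-8.6 58.2  1.7] roll 0.03 F [-0.4  0.5 -0.6] w -0.4 t 87.25 q6 -32.0
tcp [ 601.2 -261.7   52.6] w -0.005286745783512521
[    0   239   640   241 71888] [322.5 410.2] [[607.2, -311.8, 92.0], [606.3, -303.2, 102.0]]
expect off/on [[328. 313.]
 [504. 328.]]
```

Call:
jog_arm --plan '[1, -0.002, 0.012, 0, 0, 1, -0.002, 0.012, 0, 0, 1, -0.001, 0.01, 0, 0, 1, -0.001, 0.008, 0, 0, 1, -0.001, 0.006, 0, 0, 1, -0.001, 0.004, 0, 0, 1, 0, 0.002, 0, 0, 1, 0, 0, 0, 0, 1, 0, 0, 0, 0, 1, 0, 0, 0, 0]'

```text
time_s: 88.55
tcp_pos: [655.2, -264.6, 52.1]
eef_rot: [[-0.091, 0.996, 0.0], [0.996, 0.091, -0.0], [-0.0, 0.0, -1.0]]
ft_force: [0.0, 0.4, -0.5]
width: -0.004
```

```bash
python3 sw.py; python3 - <<'E'
from h import *
f=manip.grab_frame("side"); im=f["image"]; 
for th in(0.85,1.0):
  P=proj(f,[[641+80*np.sin(th-.5),-264,22+80*np.cos(th-.5)]]); print(P.round(1))
P=proj(f,[[603,-264,92]]); print("off",P)
x,y=305,185; print(im.max(2)[170:205:2,296:332:2])
E
```

```text
tcp [ 655.2 -264.6   52.1] w -0.003618182363164573
[    0   281   640   199 71012] [322.4 409.7] [[661.1, -314.0, 92.0], [660.2, -305.4, 102.0]]
expect off/on [[197. 297.]
 [377. 312.]]
[[301.  179.6]]
[[298.2 180.1]]
off [[318.518917  185.6027776]]
[[ 32  32  33  23  29  31  24  27  29  33  63 123 141 137 136 138 137 131]
 [ 84  72  41  30  28  36  23  32  32  33  90 142 141 140 140 134 117 100]
 [137 135  82  36  26  34  29  31  32  30  98 140 135 118 113 104  94  94]
 [126 103  81  63  63  45  24  40  56  68  90 110 103  97  95  94  93  95]
 [ 56  30  38  73  77  58  30  80  97  95  86  92  96  94  94  96  95  96]
 [ 31  24  33  69  74  60  28  86  98  89  77  93  94  98  99  98  97  97]
 [ 51  22  38  78  76  66  45  88  88  90  92  93  96  97  98  97  96  97]
 [120  88  86  94  83  79  90  99  98  97  94  93  96  96  95  98  97  99]
 [125 119 102 105 124 100  99  99  98  99  84  95  95  96  97  98  98  97]
 [122 122  98  98 102 103  96  95  88  83  89  95  94  96  97  96  97  96]
 [122 124 116  99  99 110  89  83  90  90  95  97 101  92  95  95  94  96]
 [127 127 124 109 104 124 104  95 100  97  97  95 105  97  97  99  99  97]
 [140 138 137 117 100  98  92  93 100  97  95  95  99 108  98  94 103 102]
 [139 137 117  98  95  96  69  76  89  95  96  96 117 140 132 131 130 133]
 [136 114  98  97  87  82  67  63  71  93  99 111 136 144 144 145 145 145]
 [114  90  88  84  59  60  60  58  84  97  97  97 118 141 144 144 143 142]
 [ 97  87  96  96  77  68  60  82  96  95  91  70  93 136 143 146 144 143]
 [ 91  77  80  88  89  93  92  97  96  90  70  54  85 130 143 142 143 142]]
```

Call:
jog_arm --plan '[1, 0, 0.001, 0, 0, 1, 0, 0.001, 0, 0, 1, 0, 0.001, 0, 0, 1, 0, 0.001, 0, 0, 1, 0, 0, 0, 0, 1, 0, 0, 0, 0, 1, 0, 0, 0, 0, 1, 0, 0, 0, 0, 1, 0, 0, 0, 0, 1, 0, 0, 0, 0]'

```text
time_s: 89.9
tcp_pos: [659.2, -264.2, 52.0]
eef_rot: [[-0.091, 0.996, -0.0], [0.996, 0.091, 0.0], [0.0, -0.0, -1.0]]
ft_force: [-0.1, 0.8, -0.2]
width: -0.0
```

Call:
jog_arm --plan '[1, 0, 0.001, 0, 0, 1, 0, 0.001, 0, 0, 1, 0, 0.001, 0, 0, 1, 0, 0, 0, 0, 1, 0, 0, 0, 0, 1, 0, 0, 0, 0, 1, 0, 0, 0, 0, 1, 0, 0, 0, 0, 1, 0, 0, 0, 0, 1, 0, 0, 0, 0]'

```text
time_s: 91.15
tcp_pos: [660.8, -264.1, 51.6]
eef_rot: [[-0.09, 0.996, -0.004], [0.996, 0.09, 0.001], [0.001, -0.004, -1.0]]
ft_force: [-12.7, -0.1, 3.6]
width: -0.0
```

Hit the stop (12.7 N), so the lever is fully over. Retract and verify.

Call:
jog_arm --plan '[1, 0.001, -0.01, 0, 0, 1, 0.002, -0.03, 0, 0, 1, 0.003, -0.03, 0, 0, 1, 0, -0.02, -0.02, 0, 1, 0, 0, -0.04, 0, 1, 0, 0, -0.04, 0, 1, -0.04, -0.03, 0, 0, 1, -0.04, -0.03, 0, 0, 1, -0.04, -0.03, 0, 0, 1, -0.02, 0, 0, 0]'

```text
time_s: 92.4
tcp_pos: [493.3, -415.9, 152.4]
eef_rot: [[-0.088, 0.996, 0.001], [0.996, 0.088, -0.001], [-0.001, 0.001, -1.0]]
ft_force: [1.0, -0.2, 0.2]
width: 0.001
```

Call:
jog_arm --plan '[1, 0, 0, 0, 0, 1, 0, 0, 0, 0, 1, 0, 0, 0, 0, 1, 0, 0, 0, 0, 1, 0, 0, 0, 0, 1, 0, 0, 0, 0, 1, 0, 0, 0, 0, 1, 0, 0, 0, 0, 1, 0, 0, 0, 0, 1, 0, 0, 0, 0]'

```text
time_s: 93.65
tcp_pos: [495.1, -413.7, 152.0]
eef_rot: [[-0.091, 0.996, 0.0], [0.996, 0.091, 0.0], [0.0, 0.0, -1.0]]
ft_force: [-0.9, -0.6, 0.0]
width: 0.001
```

```bash
python3 - <<'E'
from h import *
o=manip.get_obs(); print(o["tcp_pos"].round(1),o["ft_force"].round(1),o["time_s"])
t=manip.grab_frame("top"); s=manip.grab_frame("side")
for n,f,z in(("top",t,92),("side",s,92)):
    P=proj(f,[[679,-264,92],[603,-264,92]]).round().astype(int); print(n,"exp on/off",P.tolist())
    g=f["image"].max(2); x,y=P.mean(0).astype(int); w=22; m=(g[y-w:y+w,x-w:x+w]<52).astype(np.uint8)
    k,l,st,c=cv2.connectedComponentsWithStats(m)
    for i in range(1,k):
        if st[i,4]>12: p=c[i]+[x-w,y-w]; print(p.round(1),st[i,4],toplane(f,[p],92)[0].round(1))
# cover via top: grip bar and metal plate at pile
P=proj(t,[[631.2,26.2,150]])[0]; x,y=P.astype(int); g=t["image"].max(2); m=(g[y-12:y+12,x-25:x+25]<45).astype(np.uint8)
k,l,st,c=cv2.connectedComponentsWithStats(m)
for i in range(1,k):
    if st[i,4]>40: p=c[i]+[x-25,y-12]; print("bar",p.round(1),st[i],toplane(t,[p],152)[0].round(1))
# decoys unchanged: compare to first image
a=cv2.imread("pics/top0.png").astype(int); d=np.abs(a-t["image"].astype(int)).max(2)
for n,(u,v) in dict(beaker=(265,311),tape=(390,300),tip=(229,164),bottle=(188,122),jar=(462,140),v1=(315,121),v2=(348,124),blue=(166,325)).items(): print(n,d[v-12:v+12,u-12:u+12].mean().round(1))
E
```

```text
[ 495.1 -413.7  152. ] [-0.9 -0.6  0. ] 93.65
top exp on/off [[427, 143], [429, 171]]
[427. 141.] 49 [ 683.4 -264.4   92. ]
[423.9 163.7] 66 [ 621.7 -252.3   92. ]
side exp on/off [[298, 180], [319, 186]]
[308.9 171.5] 111 [ 672.7 -327.    92. ]
[297.2 180.4] 26 [ 681.7 -261.1   92. ]
bar [315.8 158.4] [ 15  10  23  12 238] [622.9  25.  152. ]
beaker 15.8
tape 25.4
tip 14.1
bottle 11.0
jar 8.0
v1 10.9
v2 11.2
blue 12.3
```

```bash
python3 -c "
from station import manip
print(manip.close_job())"
```

```text
the job is handed in; nothing more can be done
None
```

All four white plates and the steel cover are stacked on the stand over both rods, and the pump lever is pushed over to on. I handed the job in at about 94 s.

**Last checks**
- **Pile height:** each plate touched down at the height expected from the one below (undersides about 56, 71, 86 and 101 mm, cover 116 mm). I let each one go with about 7–12 N pressing down.
- **Alignment:** the wrist camera put the top plate at about (631, 26) mm and the cover's bar at (630.6, 26.4) mm, in line with the rods.
- **Lever:** I pushed until it met its stop (12.7 N). The ball then measured x ≈ 682–683 mm in both fixed cameras, where it should be when fully on.
- **Robot:** it is parked clear of everything and feels no load.

**What went wrong or disagreed**
- **First grasp missed:** the fingertips sit about 30 mm behind the stated tool point, so I gripped lower after that.
- **First plate over-pressed:** it was pushed onto the shelf with about 60 N before I backed off. That is under the 120 N wrist limit, but more than I meant to use.
- **Top camera differs on the cover:** its last look put the bar about 8 mm off in x. It had read the stand's foot about 6 mm off the same way at the start, so I trusted the wrist camera.
- **Not seen:** I had used up my pictures, so the final pile and the lever were checked by numbers only. I compared the other bench items with the first picture only roughly. The tape patch differed most, probably because the arm covered part of it at the start, so I did not confirm its position.

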